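# Pack the badge plates in the badge case

### The arm

A 6-joint arm with a two-finger parallel gripper is mounted at the origin on the work surface; the furniture and walls round the work are solid. World frame = base frame: x ahead of the robot, y to its left, z up, the work surface at z = 0. Lengths are in mm, angles in rad, forces in N, time in s.
With the tool pointing down it reaches from about 350 to 925 mm from the base axis. Payload 6.4 kg.
Tool frame: the origin (TCP) lies at the very end of the fingers, on their centre line; the grasp point (between the pads) lies 19 mm behind it; z points along the fingers, y is the direction in which the jaws open and shut (so a half turn about z gives the same grasp; the last joint's range is limited). The gripper opens to 94 mm and grips with 3 to 60 N. Pads are 16 mm wide; open, the fingers measure 119 mm over their backs; the gripper's body (75 mm by 177 mm) begins 78 mm behind the grasp point.
Start: joints at [0.961, 0.245, 1.558, -0, 1.339, -0.174], TCP at [274.387, 589.259, 205.455] pointing down, gripper open.
Joint ranges: [-3.13, 3.13], [-1.02, 2.26], [0.13, 2.54], [-0.95, 4.09], [0.21, 2.88], [-2.74, 2.74]. Speed limits (rad/s): [2.57, 2.57, 3.14, 3.14, 3.14, 3.14].

### API

Orientations are given as a unit quaternion [w, x, y, z].
In Python, from cell import sensors, get_image, get_calibration, close_job gives the robot as it stands.
- The arm moves only by the shell command python3 -m jog 'ROWS'. ROWS is JSON, a list that holds one entry, the list of rows, each a list of 5 numbers: the gripper's target within -1 to 1 (fully open at 1, half-way at 0, shut at -1), then the shift along the world's x, y, z in mm, then the turn about the world's z in degrees. A call has 1 to 10 rows; each row shifts and turns the commanded pose from where the row before left it; what a row does not reach is not made up. A row lasts 1/12 s, in which the tool goes at most 41.7 mm and 7.16 degrees, less where a joint would pass 70% of its speed; a pose out of reach is approached as far as the arm can. A call with a gripper value outside its range is refused whole. The fingers move at their own pace and stop on an object; the grip force is fixed at half the most. Time passes only in rows, so rows that do not move let the fingers close. It gives the time, the measured TCP pose, the force and the opening at its end, in the units of the state.
- sensors.get_obs(): the state, without advancing time (a new reading comes with each control period).
- get_image(name): name is "scene" or "top" or "wrist"; returns (picture, depth): 384x512x3 uint8, red, green, blue; 384x512 float32, mm along the optical axis (not along the pixel's ray), 0 where there is no reading.
- get_calibration(name): a dict with "K" (3x3 intrinsics, pixels), "R" (3x3) and "t" (3): a world point X has camera coordinates R X + t. Camera axes: x right, y down, z forward; pixel columns grow to the right and rows downward; lengths in mm; the calibration is good to about 2 mm. A picture is of the moment at which its call begins: read the wrist's pose just before it. get_calibration takes no time and is no camera call; for the wrist camera it gives the pose at the moment of the call.
- close_job(): hands the job in, once; it reports no verdict.
The state is a dict: "time": time; "qpos": joint angles; "qd": joint speeds; "joint_torque": joint torques, N m; "position": TCP position; "eef_rot": TCP orientation; "wrist_force": force on the tool from outside, world axes, zero at the start; "moment": the same for the moment, N m; "gripper_width": finger opening in mm.
Only numpy, scipy, OpenCV 4.12 (cv2) and the standard library are available. Lean on these libraries where they do the work, as an engineer would, in place of code of your own. Each camera call takes 0.05 s, during which the arm holds its last target. There are 200 camera calls.

### The job

Prise the blue cover of the badge case open with the flat knife under its black lip, swing the cover right up, and lay the knife down flat on the cork mat. Hook every badge plate that lies on the table onto a stud of its own in the case, eye end towards the lip (tilt it so that its eye passes the stud's wide head, then level it until it lies flat on the board and cannot lift off), and finally close the cover fully over them without disturbing the other things on the table.

Things in the scene. Friction and masses are not known exactly. Their poses are not given: they have to be found in the camera images.
- badge_case: Badge case: fixed wooden base board with a deep blue hinged cover. Origin: underside, below the cover's middle; x axis from the front (lip, robot side) to the hinge at the back, y left, z up. Board x -100..+90, y -145..+145 mm, top at z 20 mm. Hinge line along y at x 82, z 21. Closed cover, open below: outside x -80..+80, y -140..+140, top z 72 mm; walls 5, top 4 mm thick; front wall ends at z 29 in the lip.
- case_cover (a joint): Angle of the cover, rad: 0 closed, 1.65 its stop, a little past upright. As it grows the lip swings from the front up and over to the back. Stiff friction hinge (0.25 N m): the cover stays at whatever angle it is left. Some 2.5 N upwards at the lip opens it.
- prise_lip (a point): Black ribbed lip, fixed to the foot of the cover's front wall, turning with it; stands 20 mm out. Spans x -12..+14, y -45..+45, z -2.5..+2.5 mm of its own frame; closed, its origin lies at x -88, y 0, z 29.5 mm of the case. Closed, a 7 mm gap is left between its underside (z 27) and the board (z 20), too low for fingers, open to the front and on into the cover for a blade.
- knife_handle (a point): Loose flat opening knife, 162 mm, 70 g: orange handle 80 x 16 x 14 mm, then a blunt steel blade 82 x 16 x 3 mm at the middle of the handle's thickness. This point: on the handle's centre line, half-way up (7 mm above what it lies on), 20 mm behind the start of the blade. x axis along the knife to the blade tip (102 mm from this point), y across, z up.
- knife: The same knife: origin at the junction of handle and blade, at the level of the handle's underside.
- cork_mat: Fixed cork mat, 140 x 120 x 4 mm (x, y, z); origin at the centre of its underside. Place for the knife. Fixed things to keep the hand clear of: a grey tray lid, 140 mm high, standing upright near x 0.32, y -0.02 to -0.24 m (robot frame), and the head of a magnifier lamp hanging low beyond x 0.7 near y -0.25 m.
- stud1 (a point): Foot of stud 1 (1 left, 2 middle, 3 right; x -35, y 78 mm of the case) on the top of the board; axes as the case. The shank, 8 mm thick, carries a round brass head 30 mm across and 4 mm thick, its underside 16 mm and its top 20 mm above this point. Plates must lie straight along the case to clear each other and the cover's side walls.
- stud2 (a point): Foot of stud 2 (1 left, 2 middle, 3 right; x -35, y 0 mm of the case) on the top of the board; axes as the case. The shank, 8 mm thick, carries a round brass head 30 mm across and 4 mm thick, its underside 16 mm and its top 20 mm above this point. Plates must lie straight along the case to clear each other and the cover's side walls.
- stud3 (a point): Foot of stud 3 (1 left, 2 middle, 3 right; x -35, y -78 mm of the case) on the top of the board; axes as the case. The shank, 8 mm thick, carries a round brass head 30 mm across and 4 mm thick, its underside 16 mm and its top 20 mm above this point. Plates must lie straight along the case to clear each other and the cover's side walls.
- red_badge_fin (a point): Red badge plate with rings on it (two or three loose plates, alike but for this), 100 x 62 x 4 mm, 90 g. This point: centre of its upright black grip fin, 36 mm long (x), 10 mm thick (y), from the plate's top to 40 mm above its underside; the point is 22 mm above the underside. x axis along the plate to the eye, y across, z up. Plate reaches 23 mm back, 77 mm forward of here.
- red_badge_eye (a point): Centre of the plate's oblong eye, 2 mm above the underside, 54 mm along x from the fin. Eye: 26 mm along the plate (x), 42 mm across (y); a bar 10 mm wide remains beyond it. Level, it is too short for the stud's 30 mm head; tilted 30 degrees, eye end down, the bar goes down past the head on the side away from the fin and under it to the shank; then the plate can be levelled.
- red_badge: The same plate: origin at its underside, 20 mm along x from the fin; axes as the fin's.
- yellow_badge_fin (a point): Yellow badge plate with crosses on it (two or three loose plates, alike but for this), 100 x 62 x 4 mm, 90 g. This point: centre of its upright black grip fin, 36 mm long (x), 10 mm thick (y), from the plate's top to 40 mm above its underside; the point is 22 mm above the underside. x axis along the plate to the eye, y across, z up. Plate reaches 23 mm back, 77 mm forward of here.
- yellow_badge_eye (a point): Centre of the plate's oblong eye, 2 mm above the underside, 54 mm along x from the fin. Eye: 26 mm along the plate (x), 42 mm across (y); a bar 10 mm wide remains beyond it. Level, it is too short for the stud's 30 mm head; tilted 30 degrees, eye end down, the bar goes down past the head on the side away from the fin and under it to the shank; then the plate can be levelled.
- yellow_badge: The same plate: origin at its underside, 20 mm along x from the fin; axes as the fin's.
- green_badge_fin (a point): Green badge plate with bars on it (two or three loose plates, alike but for this), 100 x 62 x 4 mm, 90 g. This point: centre of its upright black grip fin, 36 mm long (x), 10 mm thick (y), from the plate's top to 40 mm above its underside; the point is 22 mm above the underside. x axis along the plate to the eye, y across, z up. Plate reaches 23 mm back, 77 mm forward of here.
- green_badge_eye (a point): Centre of the plate's oblong eye, 2 mm above the underside, 54 mm along x from the fin. Eye: 26 mm along the plate (x), 42 mm across (y); a bar 10 mm wide remains beyond it. Level, it is too short for the stud's 30 mm head; tilted 30 degrees, eye end down, the bar goes down past the head on the side away from the fin and under it to the shank; then the plate can be levelled.
- green_badge: The same plate: origin at its underside, 20 mm along x from the fin; axes as the fin's.
- paint_a: Bystander: loose red paint pot behind the case, 33 x 33 x 34 mm; origin under its centre.
- paint_b: Bystander: loose paint pot with black cap and ochre band, 33 x 33 x 34 mm; origin under its centre.
- glue: Bystander: loose white glue bottle with green cap, 30 x 30 x 61 mm; origin under its centre.
- sander: Bystander: loose brown sanding block, 28 x 70 x 16 mm; origin under its centre.
Things that resemble listed ones, but are neither listed nor needed, are in the scene too. Of the things that look like the red_badge, the larger one is meant.

How it is judged (in metres and radians):
On the way, in this order (a step that is already met when the one before it is completed fails the run):
1. the cover is prised ajar by the knife, not by the fingers: 0.12 to 0.6 rad open with the knife touching the lip and no finger on the cover (value of joint case_cover between 0.12 and 0.6 rad and contact force between knife and case_cover above 0.3 N and not (contact force between the fingers and case_cover above 0.3 N)), for 0.1 s.
2. the cover is swung right up (more than 1.4 rad) (value of joint case_cover above 1.4 rad), for 0.2 s.
3. every badge plate present is hooked on a stud and lies flat, with the cover up (value of joint case_cover above 1 rad and ((horizontal distance between red_badge_eye and stud1 below 0.021 m and z of red_badge_eye in the frame of stud1 below 0.007 m) or (horizontal distance between red_badge_eye and stud2 below 0.021 m and z of red_badge_eye in the frame of stud2 below 0.007 m) or (horizontal distance between red_badge_eye and stud3 below 0.021 m and z of red_badge_eye in the frame of stud3 below 0.007 m)) and ((horizontal distance between yellow_badge_eye and stud1 below 0.021 m and z of yellow_badge_eye in the frame of stud1 below 0.007 m) or (horizontal distance between yellow_badge_eye and stud2 below 0.021 m and z of yellow_badge_eye in the frame of stud2 below 0.007 m) or (horizontal distance between yellow_badge_eye and stud3 below 0.021 m and z of yellow_badge_eye in the frame of stud3 below 0.007 m)) and ((horizontal distance between green_badge_eye and stud1 below 0.021 m and z of green_badge_eye in the frame of stud1 below 0.007 m) or (horizontal distance between green_badge_eye and stud2 below 0.021 m and z of green_badge_eye in the frame of stud2 below 0.007 m) or (horizontal distance between green_badge_eye and stud3 below 0.021 m and z of green_badge_eye in the frame of stud3 below 0.007 m))), for 0.2 s.
At the end, for the whole second after the job is handed in: Each badge plate present hangs on a stud (eye centre within 21 mm of the stud's axis, under 7 mm above the board), level within 0.12 rad; cover shut (under 0.05 rad); knife flat (handle centre under 19 mm high), its middle over the cork mat; all at rest (((horizontal distance between red_badge_eye and stud1 below 0.021 m and z of red_badge_eye in the frame of stud1 below 0.007 m) or (horizontal distance between red_badge_eye and stud2 below 0.021 m and z of red_badge_eye in the frame of stud2 below 0.007 m) or (horizontal distance between red_badge_eye and stud3 below 0.021 m and z of red_badge_eye in the frame of stud3 below 0.007 m)) and ((horizontal distance between yellow_badge_eye and stud1 below 0.021 m and z of yellow_badge_eye in the frame of stud1 below 0.007 m) or (horizontal distance between yellow_badge_eye and stud2 below 0.021 m and z of yellow_badge_eye in the frame of stud2 below 0.007 m) or (horizontal distance between yellow_badge_eye and stud3 below 0.021 m and z of yellow_badge_eye in the frame of stud3 below 0.007 m)) and ((horizontal distance between green_badge_eye and stud1 below 0.021 m and z of green_badge_eye in the frame of stud1 below 0.007 m) or (horizontal distance between green_badge_eye and stud2 below 0.021 m and z of green_badge_eye in the frame of stud2 below 0.007 m) or (horizontal distance between green_badge_eye and stud3 below 0.021 m and z of green_badge_eye in the frame of stud3 below 0.007 m)) and angle between each of red_badge_eye, yellow_badge_eye, green_badge_eye's own z axis and vertical below 0.12 rad and linear speed of each of red_badge, yellow_badge, green_badge, knife below 0.02 m/s and value of joint case_cover below 0.05 rad and height (world z) of knife_handle below 0.019 m and x of knife in the frame of cork_mat between -0.07 and 0.07 m and y of knife in the frame of cork_mat between -0.06 and 0.06 m); the robot touches nothing.
It fails at once if the red paint pot is pushed more than 30 mm (distance of paint_a from where it was at the start of the episode above 0.03 m).
It fails at once if the ochre paint pot is pushed more than 30 mm (distance of paint_b from where it was at the start of the episode above 0.03 m).
It fails at once if the glue bottle is pushed more than 30 mm (distance of glue from where it was at the start of the episode above 0.03 m).
It fails at once if the sanding block is pushed more than 30 mm (distance of sander from where it was at the start of the episode above 0.03 m).
Of red_badge, yellow_badge, green_badge only 2 to 3 are there at a start; the rules pass over those that are not, and their reading is None.
At some moment in a run one of knife, red_badge, yellow_badge, green_badge may be knocked a few centimetres aside while the robot is not near it.
Once in a run the grip may slacken for a moment while it holds something.
It also fails if it takes over 210 s, if anything falls off the work surface, if the arm or the gripper's body presses on something with over 40 N, if the wrist force passes 120 N, or if a joint passes its speed limit or range.

## Working session

There is one attempt and no reset: what is moved stays moved. The work goes in short steps, Python scripts to look and compute and a shell command to move; the robot and the scene stay as the last step left them, time stands still between calls to the robot, and variables do not carry over. Pictures are saved under pics/ and viewed, about 12 in all and at most 16, crops included, and the job is handed in when it is done.

```bash
ls; mkdir -p pics; cat > h.py <<'E'
import numpy as np, cv2, json
from cell import sensors, get_image, get_calibration
def shot(name, fn=None):
    c=get_calibration(name); im,d=get_image(name); np.savez(f'/tmp/{name}.npz',im=im,d=d,K=c['K'],R=c['R'],t=c['t'])
    if fn: cv2.imwrite('pics/'+fn,im[:,:,::-1])
    return im,d,c
def load(name):
    z=np.load(f'/tmp/{name}.npz'); return z['im'],z['d'],{k:z[k] for k in 'KRt'}
def pt(c,d,u,v):  # depth point
    z=d[v,u]; return c['R'].T@(np.linalg.inv(c['K'])@[u*z,v*z,z]-c['t'])
def cloud(c,d):
    v,u=np.indices(d.shape); P=np.stack([u*d,v*d,d],-1)@np.linalg.inv(c['K']).T
    return (P-c['t'])@np.array(c['R'])
def ray(c,u,v,z):
    r=np.array(c['R']).T@(np.linalg.inv(c['K'])@[u,v,1]); o=-np.array(c['R']).T@c['t']
    return o+r*(z-o[2])/r[2]
def proj(c,X):
    p=np.array(c['K'])@(np.array(c['R'])@X+c['t']); return p[:2]/p[2]
E
python3 - <<'E'
from h import *
for n in('top','scene'):
    im,d,c=shot(n,n+'0.png'); print(n,c)
print(sensors.get_obs())
E
```

```text
pics
top {'K': array([[494.82427361,   0.        , 255.18013719],
       [  0.        , 494.82427361, 179.48965263],
       [  0.        ,   0.        ,   1.        ]]), 'R': array([[ 0.02504966, -0.99967123,  0.0054723 ],
       [-0.9905657 , -0.0255585 , -0.13463414],
       [ 0.13472974, -0.00204814, -0.99088027]]), 't': array([ -64.12561266,  546.05472974, 1498.72718324])}
scene {'K': array([[438.70363218,   0.        , 252.76612014],
       [  0.        , 438.70363218, 192.3096344 ],
       [  0.        ,   0.        ,   1.        ]]), 'R': array([[ 0.88120162, -0.47200346,  0.02638991],
       [-0.16345671, -0.35659287, -0.91984968],
       [ 0.44358269,  0.80625942, -0.39138235]]), 't': array([-521.07141123,  122.14186713, 1035.7465362 ])}
{'time': 0.1, 'qpos': array([ 9.60915115e-01,  2.45730950e-01,  1.55886115e+00, -3.09423708e-05,
        1.33869439e+00, -1.74124761e-01]), 'qd': array([ 0.00112002, -0.00133589, -0.00359974, -0.00014708, -0.00015419,
        0.0003697 ]), 'joint_torque': array([-4.24559821e-04, -4.16917062e+01, -3.15526307e+01,  6.86733588e-02,
        3.09465139e-02, -3.42309750e-05]), 'position': array([274.07185772, 588.80984895, 204.48069061]), 'eef_rot': array([-3.09645278e-04,  2.16154934e-01,  9.76358708e-01, -7.88426537e-04]), 'wrist_force': array([-0.10430325, -0.18561352, -0.63719854]), 'moment': array([-0.04011072,  0.02635997, -0.00887867]), 'gripper_width': 94.074390935895}
```

```bash
python3 - <<'E'
from h import *
a=load('top')[0];b=load('scene')[0]
cv2.imwrite('pics/t0.png',cv2.resize(a[:,:,::-1],(800,600),interpolation=cv2.INTER_CUBIC))
cv2.imwrite('pics/s0.png',cv2.resize(b[:,:,::-1],(800,600),interpolation=cv2.INTER_CUBIC))
E
```

```text
(no output)
```

View pics/t0.png

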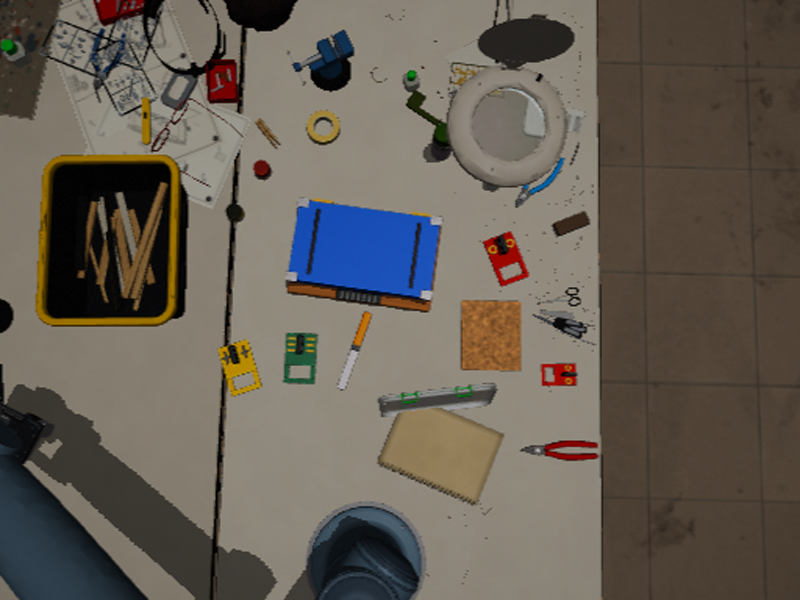

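View pics/s0.png

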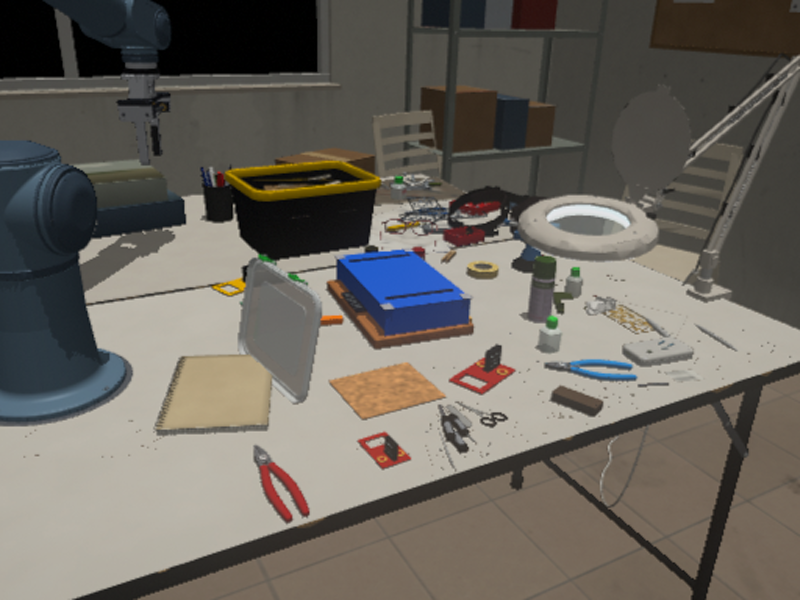

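```bash
python3 - <<'E'
from h import *
im,d,c=load('top')
hsv=cv2.cvtColor(im,cv2.COLOR_RGB2HSV)
P=cloud(c,d)
def rng(lo,hi,box):
    m=cv2.inRange(hsv,lo,hi); k=np.zeros_like(m); x0,y0,x1,y1=[int(q*.64) for q in box]; k[y0:y1,x0:x1]=m[y0:y1,x0:x1]; return k
def rect(n,m,z):
    v,u=np.nonzero(m); Q=np.array([ray(c,a,b,z)[:2] for a,b in zip(u,v)],np.float32)
    (cx,cy),(w,h),_=r=cv2.minAreaRect(Q); B=cv2.boxPoints(r)
    i=0 if np.linalg.norm(B[1]-B[0])>np.linalg.norm(B[2]-B[1]) else 1
    e=B[i+1]-B[i]; print(n,'c',np.round([cx,cy],1),'dim',round(w,1),round(h,1),'longaxis deg',round(np.degrees(np.arctan2(e[1],e[0])),1),'zmed',np.round(np.median(P[v,u,2]),1),len(u), 'mean',Q.mean(0).round(1))
rect('yellow',rng((18,120,90),(35,255,255),(205,325,275,400)),4)
rect('green',rng((40,60,30),(90,255,255),(275,325,325,390)),4)
rect('red',rng((0,150,70),(8,255,255),(470,220,535,295)),4)
rect('redsmall',rng((0,150,70),(8,255,255),(530,350,585,395)),4)
rect('case',rng((105,150,60),(130,255,255),(270,180,450,310)),72)
rect('mat',rng((5,80,60),(22,255,255),(450,290,530,380)),4)
rect('handle',rng((5,150,120),(22,255,255),(345,305,380,352)),14)
rect('blade',rng((0,0,150),(180,40,255),(335,350,358,392)),8)
# black fins
for n,b in dict(yellow=(205,325,275,400),green=(275,325,325,390),red=(470,220,535,295)).items():
    m=rng((0,0,0),(180,255,60),b); v,u=np.nonzero((m>0)&(P[:,:,2]>30)&(P[:,:,2]<50)); print(n,'fin top',P[v,u].mean(0).round(1),len(u))
m=(P[:,:,2]>100)&(P[:,:,0]<420)&(P[:,:,0]>200)&(P[:,:,1]<10)&(P[:,:,1]>-270); q=P[m]; print('lid',q.min(0),q.max(0)); 
h=q[q[:,2]>130]; print(h.min(0),h.max(0),np.polyfit(h[:,1],h[:,0],1))
E
```

```text
yellow c [369.3 265.5] dim 100.0 66.2 longaxis deg 19.9 zmed 3.8 472 mean [369.8 264.5]
green c [391.4 143.7] dim 60.9 99.4 longaxis deg -0.8 zmed 4.2 405 mean [392.1 144.1]
red c [ 603.7 -266.5] dim 99.7 61.7 longaxis deg 22.2 zmed 3.7 368 mean [ 601.8 -266.7]
redsmall c [ 371.2 -374.1] dim 40.3 65.9 longaxis deg -88.6 zmed 2.2 191 mean [ 370.3 -372.6]
case c [605.2  20.4] dim 279.7 159.6 longaxis deg 83.5 zmed 72.0 4429 mean [604.4  20. ]
mat c [ 447.5 -238.2] dim 139.0 120.2 longaxis deg 0.8 zmed 3.9 1736 mean [ 446.8 -237.6]
handle c [452.7  21.4] dim 15.0 68.2 longaxis deg -18.2 zmed 14.0 106 mean [452.5  21.5]
blade c [371.  49.] dim 17.5 79.1 longaxis deg -19.5 zmed 8.3 124 mean [370.6  48.2]
yellow fin top [393.3 270.9  40.5] 43
green fin top [418.6 141.8  38.7] 46
red fin top [ 628.  -256.    38.6] 32
lid [ 299.06836864 -232.70020869  100.3817668 ] [ 349.89150521  -18.27537194 1558.92771436]
[ 305.50770619 -231.59768937  130.1609935 ] [ 349.89150521  -18.27537194 1558.92771436] [-4.10053302e-06  3.37416957e+02]
```

```bash
python3 -m jog '[[[1,11,-40,0,0.6],[1,11,-40,0,0.6],[1,11,-40,0,0.6],[1,11,-40,0,0.6],[1,11,-40,0,0.6],[1,11,-40,0,0.6],[1,11,-40,0,0.6],[1,11,-40,0,0.6],[1,11,-40,0,0.6],[1,11,-40,0,0.6]]]'
python3 -m jog '[[[1,10,-40,0,0],[1,10,-40,0,0],[1,10,-40,-10,0],[1,9,-38,-10,0],[1,0,0,-20,0],[1,0,0,0,0]]]'
python3 - <<'E'
from h import *
im,d,c=shot('wrist','w1.png')
im,d,c=load('top')
P=cloud(c,d);m=(P[:,:,2]>125)&(P[:,:,2]<150)&(P[:,:,0]<420)&(P[:,:,0]>200)&(P[:,:,1]<10)&(P[:,:,1]>-270); q=P[m]; q=q[q[:,1].argsort()]; print(q[::max(1,len(q)//8)].round(0))
E
```

```text
time: 0.93
position: [384.1, 187.4, 205.2]
eef_rot: [0.0, 0.164, 0.986, -0.0]
wrist_force: [0.4, 0.1, 0.6]
gripper_width: 93.8
time: 1.43
position: [421.0, 30.5, 162.2]
eef_rot: [-0.003, 0.167, 0.986, 0.0]
wrist_force: [-1.2, 0.9, 0.4]
gripper_width: 94.1
[[ 333. -232.  133.]
 [ 335. -204.  125.]
 [ 332. -175.  128.]
 [ 328. -158.  125.]
 [ 328. -146.  132.]
 [ 325. -123.  131.]
 [ 321. -101.  129.]
 [ 318.  -75.  130.]
 [ 314.  -52.  125.]
 [ 314.  -46.  126.]
 [ 302.  -21.  128.]
 [ 314.  -18.  146.]]
```

View pics/w1.png

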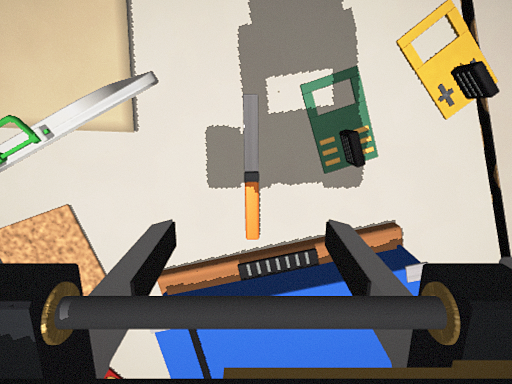

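```bash
python3 - <<'E'
from h import *
im,d,c=load('wrist')
for u,v,z in((251,95,8.5),(251,172,8.5),(251,182,14),(252,239,14)): print(ray(c,u,v,z).round(1),pt(c,d,u,v).round(1))
print(sensors.get_obs()['position'])
E
```

```text
[333.8  61.1   8.5] [333.8  61.1   8.2]
[410.6  34.3   8.5] [409.9  34.5  12.4]
[420.2  31.   14. ] [420.3  31.   13.6]
[484.  10.  14.] [484.2   9.9  13.5]
[421.55434506  31.61554614 163.69632893]
```

```bash
python3 -m jog '[[[1,0,0,-40,0],[1,0,0,-40,0],[1,0,0,-40,0],[1,0,0,-30,0],[1,0,0,-12,0],[1,0,0,0,0],[-1,0,0,0,0],[-1,0,0,0,0],[-1,0,0,0,0],[-1,0,0,0,0]]]'
python3 -m jog '[[[-1,0,0,0,0],[-1,0,0,0,0],[-1,0,0,0,0],[-1,0,0,0,0]]]'
```

```text
time: 2.32
position: [423.9, 32.2, 4.6]
eef_rot: [0.001, 0.164, 0.986, -0.0]
wrist_force: [0.2, 0.3, 0.0]
gripper_width: 70.9
time: 2.65
position: [423.2, 31.9, 3.7]
eef_rot: [0.0, 0.165, 0.986, -0.0]
wrist_force: [-0.0, -0.8, -0.0]
gripper_width: 44.1
```

```bash
python3 -m jog '[[[-1,0,0,0,0],[-1,0,0,0,0],[-1,0,0,0,0],[-1,0,0,0,0],[-1,0,0,0,0],[-1,0,0,0,0],[-1,0,0,0,0],[-1,0,0,20,0],[-1,0,0,40,0],[-1,0,0,40,0]]]'
python3 -m jog '[[[-1,-3,-2,0,-7],[-1,-3,-2,0,-7],[-1,-3,-2,0,-7],[-1,-3,-2,0,-7],[-1,-3,-2,0,-7],[-1,-3,-2,0,-7],[-1,-3,-2,0,-7],[-1,-3,-2,0,-7],[-1,-3,-2,0,-7],[-1,-3,0,0,-7]]]'
python3 -m jog '[[[-1,-5,0,0,-7],[-1,0,0,0,-7],[-1,0,0,0,-7],[-1,0,0,0,-7],[-1,0,0,0,-7],[-1,0,0,0,-7],[-1,0,0,0,-7],[-1,0,0,0,-7],[-1,0,0,0,-7],[-1,0,0,0,-7]]]'
python3 -m jog '[[[-1,0,0,0,-7],[-1,0,0,0,-7],[-1,0,0,0,-7],[-1,0,0,0,-6.6],[-1,0,0,0,0],[-1,0,0,0,0]]]'
python3 - <<'E'
from h import *
im,d,c=shot('wrist','w2.png'); shot('top'); print(sensors.get_obs()['position'])
E
```

```text
time: 3.48
position: [421.3, 32.3, 103.3]
eef_rot: [-0.002, 0.165, 0.986, 0.0]
wrist_force: [1.3, 0.4, -0.1]
gripper_width: 15.5
time: 4.32
position: [392.8, 13.8, 103.4]
eef_rot: [-0.0, 0.703, 0.711, -0.0]
wrist_force: [-0.3, -1.0, -0.7]
gripper_width: 15.3
time: 5.15
position: [388.0, 14.1, 103.4]
eef_rot: [-0.0, 0.984, 0.18, -0.0]
wrist_force: [0.1, -0.1, -0.2]
gripper_width: 15.7
time: 5.65
position: [388.1, 14.0, 103.5]
eef_rot: [-0.0, 0.998, -0.056, -0.0]
wrist_force: [0.2, -0.2, -1.2]
gripper_width: 15.8
[388.11567622  13.99992959 103.55118645]
```

View pics/w2.png

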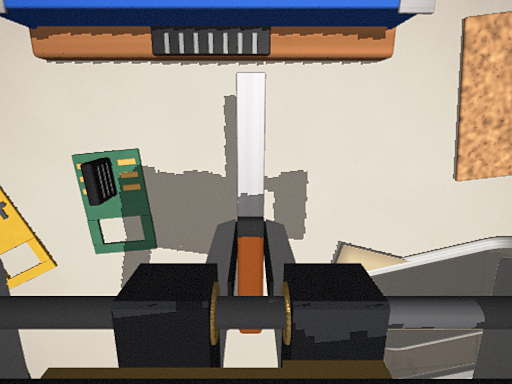

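```bash
python3 - <<'E'
from h import *
im,d,c=load('wrist')
C=np.array([605.2,20.4]);th=np.radians(-6.5);A=np.array([[np.cos(th),np.sin(th)],[-np.sin(th),np.cos(th)]])
for n,u,v in(('tip',251,77),('tip2',251,85),('bladeroot',251,210),('handle',251,240),('boardfront L',40,55),('boardfront R',385,57),('lipL',155,52),('lipR',267,52),('board',100,45)):
    p=pt(c,d,u,v); print(n,p.round(1),(A@(p[:2]-C)).round(1))
E
```

```text
tip [478.7   2.8 108.5] [-123.7  -31.8]
tip2 [474.7   3.2 107.9] [-127.7  -31.8]
bladeroot [404.2  11.1 108. ] [-198.7  -32. ]
handle [387.4  13.  113.6] [-215.6  -32.1]
boardfront L [523.3 168.   17.2] [-98.1 137.4]
boardfront R [ 491.1 -107.6   16. ] [ -98.8 -140.1]
lipL [512.3  72.1  31.4] [-98.1  40.8]
lipR [503.  -12.3  30.6] [-97.8 -44.1]
board [524.  116.4  21.9] [-91.5  86.2]
```

```bash
python3 -m jog '[[[-1,0,0,-40,0],[-1,0,0,-30,0],[-1,0,0,-13,0],[-1,0,0,0,0],[-1,0,0,0,0],[-1,10.4,-1.2,0,0],[-1,10.4,-1.2,0,0],[-1,10.4,-1.2,0,0],[-1,0,0,0,0]]]'
python3 -m jog '[[[-1,10.4,-1.2,0,0],[-1,10.4,-1.2,0,0],[-1,10.4,-1.2,0,0],[-1,10.4,-1.2,0,0],[-1,10.4,-1.2,0,0],[-1,10.4,-1.2,0,0],[-1,0,0,0,0],[-1,0,0,0,0]]]'
```

```text
time: 6.5
position: [422.4, 9.7, 22.7]
eef_rot: [0.0, 0.998, -0.057, 0.002]
wrist_force: [0.9, -0.7, -3.1]
gripper_width: 15.3
time: 7.17
position: [482.4, 3.0, 21.7]
eef_rot: [0.0, 0.998, -0.057, 0.001]
wrist_force: [-0.1, -0.0, -1.6]
gripper_width: 15.5
```

```bash
python3 -m jog '[[[-1,0,0,8,0],[-1,0,0,8,0],[-1,1,0,8,0],[-1,1,0,8,0],[-1,2,0,8,0],[-1,0,0,0,0],[-1,0,0,0,0]]]'
python3 - <<'E'
from h import *
im,d,c=shot('scene','s2.png'); shot('top'); 
im,d,c=load('top');P=cloud(c,d)
C=np.array([605.2,20.4]);th=np.radians(-6.5);A=np.array([[np.cos(th),np.sin(th)],[-np.sin(th),np.cos(th)]])
q=P.reshape(-1,3); e=(q[:,:2]-C)@A.T; h=cv2.cvtColor(im,cv2.COLOR_RGB2HSV).reshape(-1,3)
m=(abs(e[:,1])<135)&(e[:,0]>-130)&(e[:,0]<85)&(h[:,0]>105)&(h[:,0]<130)&(h[:,1]>150)&(q[:,2]>60)
print(m.sum(),np.polyfit(e[m,0],q[m,2],1))
E
```

```text
time: 7.75
position: [486.5, 3.1, 61.6]
eef_rot: [0.0, 0.998, -0.057, 0.001]
wrist_force: [-0.4, 0.4, -1.1]
gripper_width: 15.5
3790 [-0.31501989 97.11296119]
```

View pics/s2.png

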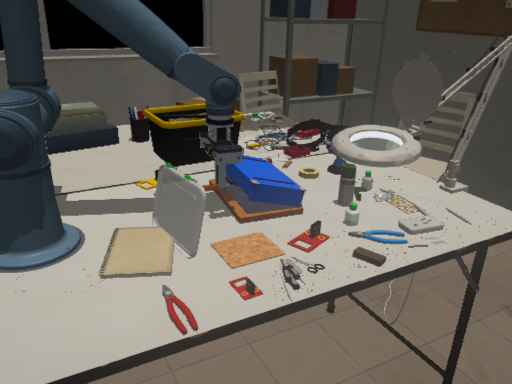

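```bash
python3 - <<'E'
from h import *
im,d,c=shot('wrist','w3.png')
C=np.array([605.2,20.4]);th=np.radians(-6.5);A=np.array([[np.cos(th),np.sin(th)],[-np.sin(th),np.cos(th)]])
for v in range(60,250,15):
    p=pt(c,d,251,v); print(v,p.round(1),(A@(p[:2]-C)).round(1),im[v,251])
print(sensors.get_obs()['position'])
E
```

```text
60 [579.4  -8.6 101.4] [-22.3 -31.7] [ 55 120 238]
75 [573.4  -7.9 102.7] [-28.4 -31.7] [ 62 127 242]
90 [567.3  -7.2 105.3] [-34.5 -31.7] [ 60 127 243]
105 [561.3  -6.5 105.1] [-40.6 -31.7] [ 63 128 242]
120 [555.3  -5.8 108.3] [-46.7 -31.7] [ 63 129 244]
135 [549.3  -5.1 110.7] [-52.7 -31.7] [ 67 131 244]
150 [543.1  -4.4 110.8] [-58.9 -31.7] [ 61 128 243]
165 [530.4  -3.   73.4] [-71.6 -31.7] [61 59 63]
180 [522.5  -2.1  75.6] [-79.6 -31.7] [73 72 71]
195 [514.6  -1.2  77.6] [-87.6 -31.7] [76 71 75]
210 [5.019e+02 2.000e-01 6.500e+01] [-100.4  -31.7] [132 127 126]
225 [494.2   1.1  69.8] [-108.1  -31.7] [65 64 63]
240 [485.    2.2  70.5] [-117.4  -31.7] [184  98  40]
[485.669511     3.23273312  60.5189408 ]
```

View pics/w3.png

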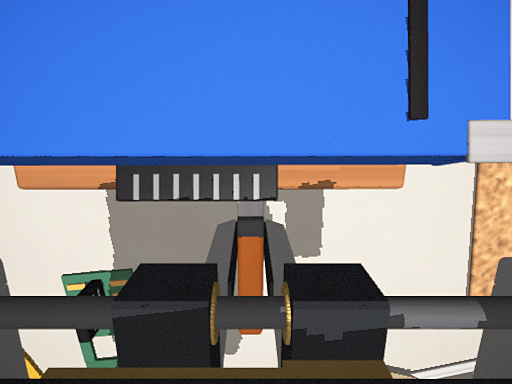

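```bash
python3 -m jog '[[[-1,2,0,10,0],[-1,3,-0.5,10,0],[-1,4,-0.5,10,0],[-1,5,-0.5,10,0],[-1,5,-0.5,10,0],[-1,6,-0.7,10,0],[-1,6,-0.7,10,0],[-1,7,-0.8,10,0],[-1,7,-0.8,10,0],[-1,0,0,0,0]]]'
python3 -m jog '[[[-1,9,-1,7,0],[-1,9,-1,5,0],[-1,9,-1,4,0],[-1,9,-1,2,0],[-1,9,-1,0,0],[-1,0,0,0,0]]]'
python3 -m jog '[[[-1,10,-1.1,0,0],[-1,10,-1.1,0,0],[-1,10,-1.1,0,0],[-1,10,-1.1,0,0],[-1,10,-1.1,0,0],[-1,0,0,0,0],[-1,0,0,0,0]]]'
python3 - <<'E'
from h import *
im,d,c=shot('scene','s3.png'); print(sensors.get_obs()['position'])
im,d,c=shot('wrist','w4.png')
E
```

```text
time: 8.73
position: [533.2, -2.3, 153.4]
eef_rot: [0.0, 0.998, -0.057, 0.002]
wrist_force: [0.8, -0.0, -1.2]
gripper_width: 15.3
time: 9.23
position: [577.1, -7.1, 168.7]
eef_rot: [0.0, 0.998, -0.057, 0.0]
wrist_force: [0.0, -0.1, -1.4]
gripper_width: 15.7
time: 9.82
position: [626.0, -12.4, 168.5]
eef_rot: [0.0, 0.998, -0.057, 0.0]
wrist_force: [-1.4, -0.4, -1.2]
gripper_width: 15.5
[625.81350472 -12.29059773 168.72758127]
```

View pics/s3.png

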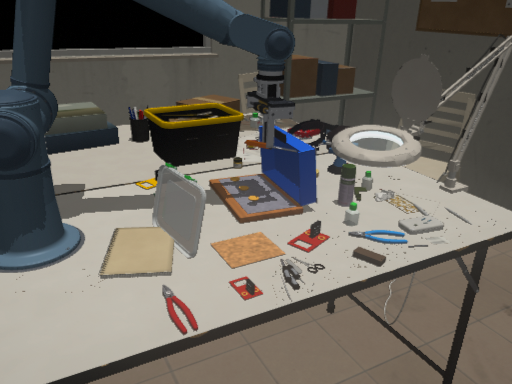

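```bash
python3 -m jog '[[[-1,5,-0.6,0,0],[-1,5,-0.6,0,0],[-1,3,-0.4,0,0],[-1,0,0,0,0],[-1,0,0,0,0],[-1,0,0,0,0]]]'
python3 - <<'E'
from h import *
im,d,c=shot('scene');P=cloud(c,d).reshape(-1,3)
C=np.array([605.2,20.4]);th=np.radians(-6.5);A=np.array([[np.cos(th),np.sin(th)],[-np.sin(th),np.cos(th)]])
h=cv2.cvtColor(im,cv2.COLOR_RGB2HSV).reshape(-1,3);e=(P[:,:2]-C)@A.T
m=(h[:,0]>105)&(h[:,0]<130)&(h[:,1]>150)&(abs(e[:,1])<150)&(e[:,0]>40)&(e[:,0]<200)&(P[:,2]>20)&(P[:,2]<250)
# inner top surface: farthest; print histogram per z
for z in range(30,200,20):
    s=m&(abs(P[:,2]-z)<6)&(abs(e[:,1])<110); print(z,s.sum(),np.percentile(e[s,0],[5,50,95]).round(1) if s.sum() else '')
E
```

```text
time: 10.42
position: [638.9, -13.9, 168.6]
eef_rot: [0.0, 0.998, -0.057, 0.0]
wrist_force: [-0.9, 0.1, -1.5]
gripper_width: 15.5
30 337 [ 87.9 106.5 128. ]
50 3 [128.  128.1 128.4]
70 29 [126.6 129.1 131.3]
90 55 [126.7 128.2 129.8]
110 83 [125.6 127.9 130.1]
130 62 [125.6 127.4 129.9]
150 46 [125.7 127.1 128.6]
170 0 
190 4 [ 92.7 110.4 121. ]
```

```bash
python3 -m jog '[[[-1,5,-0.6,0,0],[-1,5,-0.6,0,0],[-1,4,-0.4,0,0],[-1,0,0,0,0],[-1,-20,2,0,0],[-1,-40,4,0,0],[-1,-40,4,0,0],[-1,-30,0,0,0],[-1,0,0,0,0]]]'
python3 - <<'E'
from h import *
im,d,c=shot('scene');P=cloud(c,d).reshape(-1,3)
C=np.array([605.2,20.4]);th=np.radians(-6.5);A=np.array([[np.cos(th),np.sin(th)],[-np.sin(th),np.cos(th)]])
h=cv2.cvtColor(im,cv2.COLOR_RGB2HSV).reshape(-1,3);e=(P[:,:2]-C)@A.T
m=(h[:,0]>105)&(h[:,0]<130)&(h[:,1]>150)&(abs(e[:,1])<150)&(e[:,0]>40)&(e[:,0]<200)&(P[:,2]>60)&(P[:,2]<155)&(abs(e[:,1])<110)
f=np.polyfit(P[m,2],e[m,0],1); print(m.sum(),f, 'theta',1.5708+np.arctan(f[0]))
E
```

```text
time: 11.22
position: [518.9, -4.8, 167.7]
eef_rot: [-0.0, 0.998, -0.057, -0.001]
wrist_force: [0.4, -0.0, -0.6]
gripper_width: 15.6
669 [8.05159949e-02 1.27245820e+02] theta 1.6511426782164131
```

```bash
python3 -m jog '[[[-1,-18,-35,0,0],[-1,-18,-35,0,0],[-1,-18,-35,0,0],[-1,-15,-35,0,0],[-1,-12,-35,0,0],[-1,-10,-35,0,0],[-1,0,-22,0,0],[-1,0,0,0,0]]]'
```

```text
time: 11.93
position: [433.2, -242.9, 170.4]
eef_rot: [0.002, 0.998, -0.06, 0.002]
wrist_force: [1.0, 1.2, -1.5]
gripper_width: 15.3
```

```bash
python3 -m jog '[[[-1,0,4,-35,0],[-1,0,0,-35,0],[-1,0,0,-35,0],[-1,0,0,-30,0],[-1,0,0,-15,0],[-1,0,0,-5,0],[-1,0,0,0,0],[-1,0,0,-4,0],[-1,0,0,0,0]]]'
python3 -m jog '[[[0,0,0,0,0],[0,0,0,0,0],[0,0,0,0,0],[0,0,0,0,0],[0,0,0,0,0],[0,0,0,0,0],[0.3,0,0,30,0],[1,0,0,40,0],[1,0,0,40,0],[1,0,0,0,0]]]'
python3 - <<'E'
from h import *
im,d,c=shot('wrist','w5.png')
shot('top','t5.png')
E
```

```text
time: 12.68
position: [433.6, -234.7, 11.0]
eef_rot: [0.001, 0.998, -0.057, 0.002]
wrist_force: [1.2, 0.5, 1.4]
gripper_width: 15.5
time: 13.52
position: [436.0, -237.1, 127.9]
eef_rot: [0.005, 0.998, -0.057, 0.006]
wrist_force: [-0.2, -1.9, 1.1]
gripper_width: 70.3
```

View pics/t5.png

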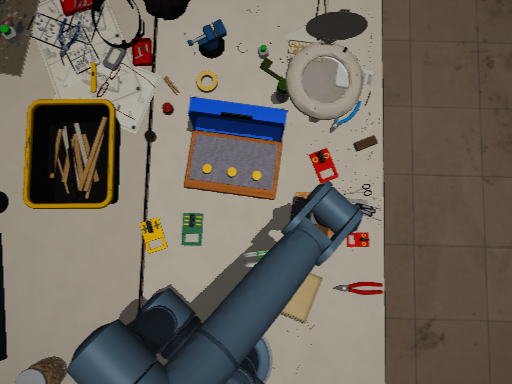

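```bash
python3 - <<'E'
from h import *
im,d,c=load('top');P=cloud(c,d).reshape(-1,3)
m=(P[:,2]>70)&(P[:,2]<600)&(P[:,0]>640)&(P[:,1]<-90)&(P[:,1]>-450)
q=P[m];print(len(q),q.min(0).round(),q.max(0).round())
for y in range(-400,-100,30):
    s=q[abs(q[:,1]-y)<15]; 
    if len(s): print(y,'xmin',s[:,0].min().round(),'zmin',s[:,2].min().round(),s[:,2].max().round())
hsv=cv2.cvtColor(im,cv2.COLOR_RGB2HSV)
k=cv2.inRange(hsv,(0,150,70),(8,255,255)); k[:140]=0;k[188:]=0;k[:,:305]=0;k[:,340:]=0
v,u=np.nonzero(k);Q=np.array([ray(c,a,b,4)[:2] for a,b in zip(u,v)],np.float32);print(cv2.minAreaRect(Q))
im,d,c=load('wrist')
cv2.imwrite('pics/w5.png',im[:,:,::-1]); hs=cv2.cvtColor(im,cv2.COLOR_RGB2HSV);m=cv2.inRange(hs,(5,180,120),(20,255,255))
print('w t',c['t'])
E
```

```text
6724 [ 676. -348.   70.] [1013.  -90.  440.]
-340 xmin 746.0 zmin 203.0 355.0
-310 xmin 717.0 zmin 192.0 406.0
-280 xmin 705.0 zmin 193.0 431.0
-250 xmin 701.0 zmin 193.0 440.0
-220 xmin 699.0 zmin 197.0 421.0
-190 xmin 705.0 zmin 204.0 412.0
-160 xmin 721.0 zmin 203.0 371.0
-130 xmin 676.0 zmin 70.0 244.0
((603.4326782226562, -266.4150390625), (99.26171875, 61.70218276977539), 22.04110336303711)
w t [-187.41693936  440.83145257  426.3110563 ]
```

View pics/w5.png

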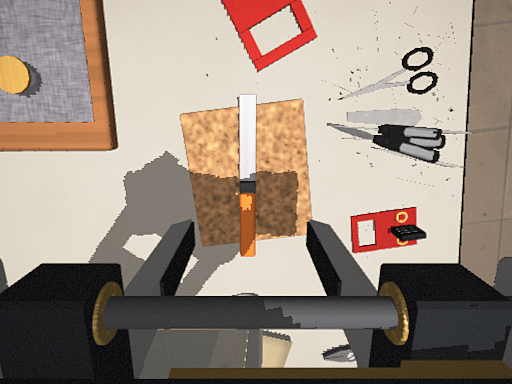

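```bash
python3 -m jog '[[[1,31,-3,0,7],[1,31,-4,0,7],[1,31,-4,0,7],[1,31,-4,0,7.7],[1,31,-4,0,0],[1,32,-3,0,0],[1,0,0,-25,0],[1,0,0,0,0],[1,0,0,0,0]]]'
python3 - <<'E'
from h import *
im,d,c=shot('wrist','w6.png')
o=sensors.get_obs();print(o['position'],o['eef_rot'])
P=cloud(c,d); m=(P[:,:,2]>35)&(P[:,:,2]<43)&(abs(P[:,:,0]-625)<40)&(abs(P[:,:,1]+257)<40)
q=P[m][:,:2].astype(np.float32); print(len(q),cv2.minAreaRect(q))
E
```

```text
time: 14.37
position: [616.3, -253.9, 90.5]
eef_rot: [-0.003, 0.982, 0.187, -0.003]
wrist_force: [0.1, 0.1, 0.1]
gripper_width: 93.9
[ 616.99346608 -254.60950131   92.35867419] [-0.00163094  0.9823096   0.18724836 -0.00180188]
563 ((629.3111572265625, -257.7998046875), (35.29386520385742, 9.590636253356934), 22.22378158569336)
```

View pics/w6.png

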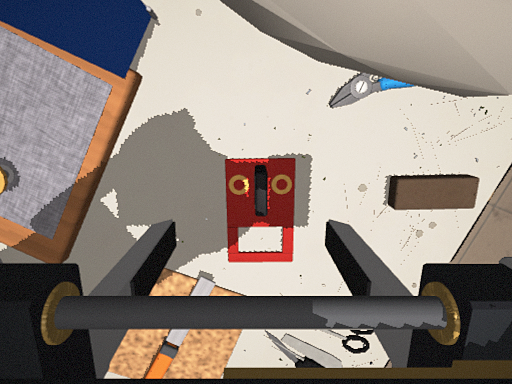

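```bash
python3 -m jog '[[[1,1,-3,-20,0],[1,0,0,-20,0],[1,0,0,-10,0],[1,0,0,0,0],[1,0,0,0,0]]]'
```

```text
time: 14.83
position: [619.3, -258.5, 44.9]
eef_rot: [-0.0, 0.982, 0.187, -0.0]
wrist_force: [-0.3, -0.6, 1.1]
gripper_width: 93.9
```

```bash
python3 -m jog '[[[0.2,2,-2.3,-15,0],[0,0,0,-10,0],[-0.3,0,0,-5,0],[-1,0,0,0,0],[-1,0,0,0,0],[-1,0,0,0,0],[-1,0,0,0,0],[-1,0,0,0,0],[-1,0,0,0,0],[-1,0,0,0,0]]]'
python3 -m jog '[[[-1,0,0,0,0],[-1,0,0,0,0],[-1,0,0,0,0],[-1,0,0,0,0],[-1,0,0,0,0]]]'
```

```text
time: 15.67
position: [622.0, -260.9, 14.9]
eef_rot: [0.0, 0.982, 0.187, 0.0]
wrist_force: [0.5, -0.4, 0.1]
gripper_width: 30.7
time: 16.08
position: [621.8, -260.8, 14.6]
eef_rot: [-0.0, 0.982, 0.187, -0.0]
wrist_force: [-0.0, 0.4, 0.3]
gripper_width: 9.8
```

```bash
python3 -m jog '[[[-1,0,0,15,0],[-1,-10,20,25,-5.7],[-1,-10,30,25,-5.7],[-1,-10,35,20,-5.7],[-1,-10,38,20,-5.7],[-1,-10,38,20,-5.9],[-1,0,35,25,0],[-1,0,35,25,0],[-1,0,32,25,0],[-1,0,0,20,0]]]'
python3 -m jog '[[[-1,28,0,0,0],[-1,28,0,0,0],[-1,28,0,0,0],[-1,26,0,0,0],[-1,0,0,0,0],[-1,0,0,0,0]]]'
python3 - <<'E'
from h import *
im,d,c=shot('wrist','w7.png')
o=sensors.get_obs();print(o['position'],o['eef_rot'])
E
```

```text
time: 16.92
position: [572.7, 0.6, 234.2]
eef_rot: [-0.001, 0.998, -0.059, 0.001]
wrist_force: [0.6, 0.3, 0.1]
gripper_width: 9.7
time: 17.42
position: [683.2, -4.2, 231.0]
eef_rot: [-0.0, 0.998, -0.062, -0.0]
wrist_force: [-0.1, -0.1, -0.8]
gripper_width: 9.5
[682.53834165  -4.10948906 231.11361415] [-7.61373557e-06  9.98082399e-01 -6.18985842e-02 -2.99931419e-04]
```

View pics/w7.png

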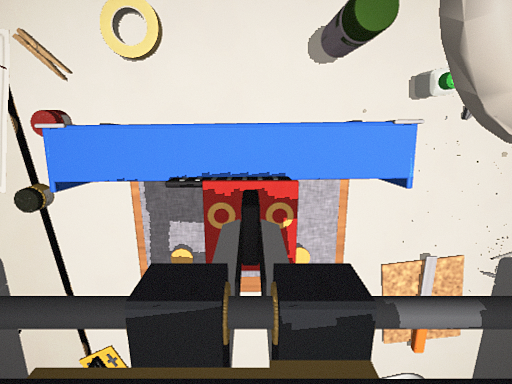

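```bash
cat >> h.py <<'E'
C=np.array([605.2,20.4]);_t=np.radians(-6.5);A=np.array([[np.cos(_t),np.sin(_t)],[-np.sin(_t),np.cos(_t)]])
def case(p): return np.r_[A@(p[:2]-C),p[2]].round(1)
E
python3 - <<'E'
from h import *
im,d,c=load('wrist')
for u in (212,225,280,293):
    print(u,[(v,case(pt(c,d,u,v))) for v in (182,184,188,200,215)])
for u in (175,185,195): print(u,[(v,case(pt(c,d,u,v)),im[v,u].tolist()) for v in (180,182,184,186)])
E
```

```text
212 [(182, array([110.6,   7.8, 220. ])), (184, array([109.3,   7.8, 220.3])), (188, array([106.6,   7.9, 220.1])), (200, array([ 98.7,   8.3, 220.1])), (215, array([ 88.8,   8.6, 221.1]))]
225 [(182, array([110.5,  -0.5, 220.1])), (184, array([109.2,  -0.5, 220.2])), (188, array([106.5,  -0.3, 219.7])), (200, array([ 9.850e+01, -1.000e-01,  2.198e+02])), (215, array([ 88.9,   0. , 221.9]))]
280 [(182, array([109.9, -35.6, 218.9])), (184, array([108.7, -35.6, 219.4])), (188, array([106.2, -35.6, 220.1])), (200, array([ 98.1, -35.7, 219.7])), (215, array([ 88.4, -35.7, 221.3]))]
293 [(182, array([110. , -43.8, 219.6])), (184, array([108.5, -44. , 218.9])), (188, array([106.1, -43.9, 220.2])), (200, array([ 97.9, -44.2, 219.5])), (215, array([ 88.3, -44.2, 221.2]))]
175 [(180, array([107. ,  37.2, 196.8]), [18, 23, 19]), (182, array([106.5,  36.1, 201.3]), [56, 55, 60]), (184, array([105.1,  36.3, 201.2]), [59, 58, 60]), (186, array([104. ,  36. , 202.7]), [38, 36, 39])]
185 [(180, array([107.2,  29.8, 198.1]), [18, 19, 16]), (182, array([106.6,  29. , 201.8]), [56, 55, 56]), (184, array([105. ,  29.3, 200.9]), [58, 58, 58]), (186, array([103.9,  29.1, 202.3]), [22, 19, 19])]
195 [(180, array([107.3,  22.5, 198.7]), [144, 141, 140]), (182, array([106.3,  22.3, 200.7]), [57, 55, 54]), (184, array([105.3,  21.9, 202.7]), [63, 57, 61]), (186, array([103.7,  22.2, 202. ]), [13, 16, 18])]
```

```bash
python3 -m jog '[[[-1,0,0,-7,0],[-1,0,0,-5,0],[-1,0,0,-2,0],[-1,0,0,0,0],[-1,-1.7,0.2,-1.8,0],[-1,-1.8,0.2,-1.8,0],[-1,-1.5,0.2,-2,0],[-1,-1.5,0.2,-2.1,0],[-1,0,0,0,0]]]'
python3 -m jog '[[[-1,-1.2,0.1,-2.2,0],[-1,-1.2,0.1,-2.2,0],[-1,-1,0.1,-2.6,0],[-1,-0.9,0.1,-2.7,0],[-1,-0.6,0,-3,0],[-1,0,0,0,0],[-1,0,0,0,0]]]'
python3 - <<'E'
from h import *
im,d,c=shot('wrist','w8.png')
o=sensors.get_obs();print(o['position'],o['wrist_force'])
for u in (212,225,280,293):
    print(u,[(v,case(pt(c,d,u,v))) for v in range(184,260,12)])
E
```

```text
time: 18.22
position: [679.1, -3.8, 213.9]
eef_rot: [0.0, 0.998, -0.062, 0.005]
wrist_force: [1.2, 0.4, 9.3]
gripper_width: 9.9
time: 18.8
position: [673.0, -3.0, 200.5]
eef_rot: [0.0, 0.998, -0.062, 0.003]
wrist_force: [-3.1, 1.2, 9.9]
gripper_width: 9.9
[672.96417183  -3.05257171 200.50333462] [-2.94639979  0.32223079 10.59299134]
212 [(184, array([102.5,   5.8, 205.1])), (196, array([ 94.3,   6.5, 201.8])), (208, array([ 86.1,   7.1, 199.5])), (220, array([ 76.7,   8. , 195.1])), (232, array([ 66.5,   9.1, 190.2])), (244, array([ 55.7,  10.1, 185.2])), (256, array([ 43.5,  11.4, 178.8]))]
225 [(184, array([102.6,  -1.9, 205.6])), (196, array([ 94.2,  -1.3, 201.5])), (208, array([ 86.1,  -0.9, 199.8])), (220, array([ 76.2,  -0.2, 194. ])), (232, array([ 78.5,  -2.4, 220.4])), (244, array([ 78.8,  -3.7, 237.3])), (256, array([ 78.3,  -4.7, 249.5]))]
280 [(184, array([101.8, -34.2, 203.7])), (196, array([ 93.9, -34.6, 201.5])), (208, array([ 85.5, -34.9, 198.9])), (220, array([ 75.8, -35.5, 194.1])), (232, array([ 78.5, -32.9, 221.1])), (244, array([ 78.3, -31.5, 236.8])), (256, array([ 77.9, -30.3, 249.2]))]
293 [(184, array([102.1, -41.7, 205.3])), (196, array([ 93.8, -42.4, 201.7])), (208, array([ 85.1, -43.1, 198. ])), (220, array([ 75.7, -43.9, 193.8])), (232, array([ 65.8, -44.7, 189.8])), (244, array([ 55.5, -45.5, 186. ])), (256, array([ 43.7, -46.5, 180.4]))]
```

View pics/w8.png

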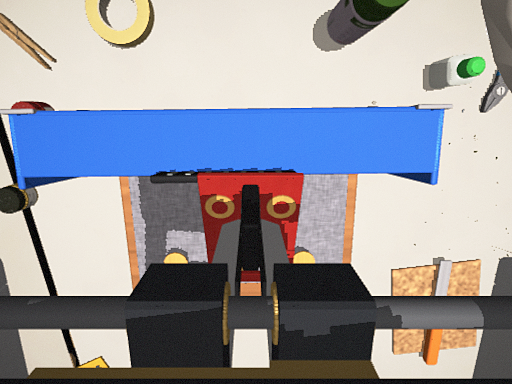

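```bash
python3 -m jog '[[[-1,2,-0.2,0,0],[-1,2,-0.2,-1,0],[-1,1,0,-2,0],[-1,0,0,-2,0],[-1,0,0,-2,0],[-1,0,0,-2,0],[-1,0,0,0,0],[-1,0,0,0,0]]]'
python3 - <<'E'
from h import *
im,d,c=shot('wrist','w9.png')
o=sensors.get_obs();print(o['position'],case(o['position']),o['wrist_force'])
for u in (212,293):
    print(u,[(v,case(pt(c,d,u,v))) for v in range(172,260,12)],[(v,im[v,u].tolist()) for v in (172,176,180,184)])
E
```

```text
time: 19.52
position: [677.3, -3.6, 192.8]
eef_rot: [0.0, 0.998, -0.062, 0.002]
wrist_force: [-9.1, 1.6, 16.6]
gripper_width: 9.9
[677.33593437  -3.57583808 192.80275363] [ 74.4 -15.7 192.8] [-9.21973844  0.25998383 15.84119118]
212 [(172, array([111. ,   7.6, 180.8])), (184, array([108.8,   4.7, 205.4])), (196, array([102.1,   4.9, 206.1])), (208, array([ 93.2,   5.9, 200.5])), (220, array([ 84. ,   6.9, 195.7])), (232, array([ 72.2,   8.6, 185.6])), (244, array([ 61. ,   9.8, 179.6])), (256, array([ 47.4,  11.5, 170.2]))] [(172, [67, 135, 246]), (176, [64, 130, 246]), (180, [15, 27, 53]), (184, [107, 31, 28])]
293 [(172, array([110.4, -43.9, 180.4])), (184, array([108.4, -40.5, 205.8])), (196, array([101.4, -40.8, 205.6])), (208, array([ 93. , -41.5, 201.4])), (220, array([ 83.1, -42.7, 194.4])), (232, array([ 71.7, -44.2, 185.9])), (244, array([ 59.8, -45.5, 178.1])), (256, array([ 47. , -46.9, 170.6]))] [(172, [67, 135, 246]), (176, [65, 133, 246]), (180, [12, 8, 0]), (184, [116, 26, 22])]
```

```bash
python3 -m jog '[[[-1,0,0,10,0],[-1,-15,1,10,0],[-1,-30,3,0,0],[-1,-30,3,0,0],[-1,0,0,0,0],[-1,0,0,0,0]]]'
cat >> h.py <<'E'
def plate(hlo,hhi,smin=150,vmin=40):
    """plate pose rel. to TCP from wrist depth: top-surface line in case frame, tail edge"""
    im,d,c=shot('wrist'); o=sensors.get_obs()['position']; T=case(o)
    hsv=cv2.cvtColor(im,cv2.COLOR_RGB2HSV); m=cv2.inRange(hsv,(hlo,smin,vmin),(hhi,255,255))>0
    P=cloud(c,d); e=np.dstack([(P[:,:,:2]-C)@A.T,P[:,:,2]])
    m&=(abs(e[:,:,0]-T[0])<110)&(abs(e[:,:,1]-T[1])<45)&(abs(e[:,:,2]-T[2])<60)
    q=e[m]; f=np.polyfit(q[:,0],q[:,2],1); 
    for _ in range(3):
        r=q[:,2]-np.polyval(f,q[:,0]); k=abs(r)<3; f=np.polyfit(q[k,0],q[k,2],1)
    q=q[k]; a=np.arctan(f[0]); tail=np.percentile(q[:,0],99.5); y=q[q[:,0]>tail-15][:,1]
    print('TCP',T,'n',len(q),'tilt',np.degrees(a).round(1),'top at TCP x: dz',(np.polyval(f,T[0])-T[2]).round(1),'tail dx',(tail-T[0]).round(1),'tail dz',(np.polyval(f,tail)-T[2]).round(1),'y',np.percentile(y,[1,99]).round(1))
    n=np.array([-np.sin(a),np.cos(a)]); u=-np.array([np.cos(a),np.sin(a)])
    t=np.array([tail-T[0],np.polyval(f,tail)-T[2]])-4*n
    for nm,s in(('eye rear',64),('bar inner',90),('end',100)): print(nm,'underside rel TCP',(t+s*u).round(1))
E
python3 - <<'E'
from h import *
plate(0,8)
im,d,c=shot('scene','s4.png')
o=sensors.get_obs()['position'];T=case(o)
hsv=cv2.cvtColor(im,cv2.COLOR_RGB2HSV); m=(cv2.inRange(hsv,(0,150,40),(8,255,255))>0)
P=cloud(c,d); e=np.dstack([(P[:,:,:2]-C)@A.T,P[:,:,2]])
m&=(abs(e[:,:,0]-T[0])<110)&(abs(e[:,:,1]-T[1])<45)&(abs(e[:,:,2]-T[2])<70)
q=e[m]-T; print(len(q),q.min(0),q.max(0)); i=q[:,0].argsort(); print(q[i[:4]],q[i[-4:]])
E
```

```text
time: 20.07
position: [600.3, 3.9, 207.1]
eef_rot: [-0.0, 0.998, -0.062, -0.0]
wrist_force: [-1.0, -0.6, -0.8]
gripper_width: 9.9
TCP [ -1.7 -17.1 207.6] n 3420 tilt 31.3 top at TCP x: dz -4.6 tail dx 32.9 tail dz 15.5 y [-47.4  12.1]
eye rear underside rel TCP [-19.7 -21.2]
bar inner underside rel TCP [-41.9 -34.7]
end underside rel TCP [-50.4 -39.9]
166 [-52.34968331 -34.73303059 -37.62610688] [29.04755843 28.42051736 14.69424992]
[[-52.34968331 -17.6428639  -37.00605365]
 [-52.20908601 -25.14302979 -37.62610688]
 [-51.02358464  -6.01777981 -34.82805194]
 [-50.93519315  18.56884959 -36.20886866]] [[ 28.15623955  -6.64427057  13.45870135]
 [ 28.15714291 -27.35941155  13.05034463]
 [ 28.27920933 -20.44093554  11.27016705]
 [ 29.04755843   2.4928512   13.96519924]]
```

```bash
python3 -m jog '[[[-1,-10,-29,-20,0.6],[-1,-11,-29.5,-25,0],[-1,0,0,-25,0],[-1,0,0,-20,0],[-1,0,0,-15,0],[-1,0,0,0,0],[-1,0,0,0,0]]]'
python3 - <<'E'
from h import *
plate(0,8)
E
```

```text
time: 20.75
position: [581.0, -55.1, 102.0]
eef_rot: [-0.0, 0.998, -0.057, -0.0]
wrist_force: [0.4, -0.1, -1.1]
gripper_width: 9.8
TCP [-14.7 -77.8 103.3] n 3457 tilt 31.2 top at TCP x: dz -5.6 tail dx 33.4 tail dz 14.6 y [-108.4  -48.5]
eye rear underside rel TCP [-19.3 -22. ]
bar inner underside rel TCP [-41.5 -35.5]
end underside rel TCP [-50.1 -40.7]
```

```bash
python3 -m jog '[[[-1,-0.5,0,-15,0],[-1,0,0,-12,0],[-1,0,0,-10,0],[-1,0,0,0,0],[-1,0,0,0,0]]]'
python3 - <<'E'
from h import *
plate(0,8); print(sensors.get_obs()['wrist_force'])
E
```

```text
time: 21.22
position: [579.8, -54.7, 65.1]
eef_rot: [-0.0, 0.998, -0.057, -0.001]
wrist_force: [-0.9, -0.5, -0.9]
gripper_width: 9.8
TCP [-16.2 -77.6  65.8] n 3440 tilt 31.3 top at TCP x: dz -5.2 tail dx 33.6 tail dz 15.2 y [-108.2  -48.3]
eye rear underside rel TCP [-19.1 -21.4]
bar inner underside rel TCP [-41.3 -34.9]
end underside rel TCP [-49.8 -40.1]
[ 0.28791918  0.27232233 -0.04219318]
```

```bash
python3 -m jog '[[[-1,0,0,-0.8,0],[-1,4,-0.5,0,0],[-1,4,-0.5,0,0],[-1,4,-0.5,0,0],[-1,3,-0.3,0,0],[-1,2,-0.2,0,0],[-1,0,0,0,0],[-1,0,0,0,0]]]'
python3 - <<'E'
from h import *
plate(0,8); print(sensors.get_obs()['wrist_force']); shot('scene','s5.png'); shot('wrist','w10.png')
im=cv2.imread('pics/s5.png'); cv2.imwrite('pics/s5c.png',cv2.resize(im[150:250,190:330],(560,400),interpolation=cv2.INTER_CUBIC))
E
```

```text
time: 21.93
position: [597.1, -56.9, 64.6]
eef_rot: [-0.0, 0.998, -0.057, -0.0]
wrist_force: [-0.6, 0.7, -0.2]
gripper_width: 9.9
TCP [  0.5 -77.7  64.6] n 3454 tilt 31.3 top at TCP x: dz -4.9 tail dx 34.2 tail dz 15.9 y [-108.5  -48.5]
eye rear underside rel TCP [-18.4 -20.8]
bar inner underside rel TCP [-40.6 -34.3]
end underside rel TCP [-49.1 -39.5]
[-0.20517638 -0.66443382  0.07581056]
```

View pics/s5c.png

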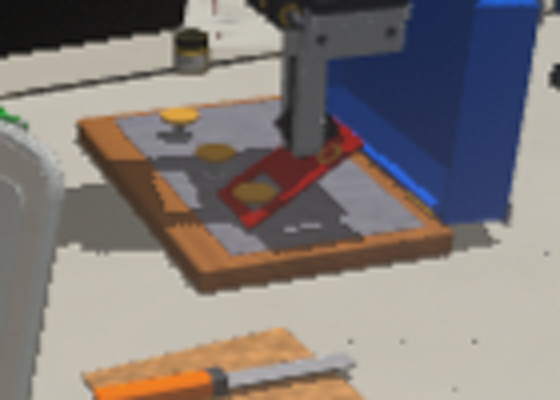

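```bash
python3 -m jog '[[[-1,0,0,-3,0],[-1,0,0,-2,0],[-1,3.0,-0.3,-3.8,0],[-1,3.0,-0.3,-3.8,0],[-1,2.6,-0.3,-4,0],[-1,2.4,-0.3,-4.2,0],[-1,2.2,-0.2,-4.2,0],[-1,0,0,0,0],[-1,0,0,0,0]]]'
python3 - <<'E'
from h import *
plate(0,8); print(sensors.get_obs()['wrist_force'])
E
```

```text
time: 22.83
position: [611.3, -58.6, 40.6]
eef_rot: [0.0, 0.998, -0.057, 0.001]
wrist_force: [1.2, 0.1, 3.7]
gripper_width: 9.9
TCP [ 15.  -77.8  40.6] n 3664 tilt 12.4 top at TCP x: dz -2.0 tail dx 32.7 tail dz 5.2 y [-108.3  -48.5]
eye rear underside rel TCP [-29.  -12.4]
bar inner underside rel TCP [-54.4 -18. ]
end underside rel TCP [-64.1 -20.1]
[ 2.09220945 -0.14398575  3.55372899]
```

```bash
python3 -m jog '[[[-1,1,0,-3,0],[-1,0.8,0,-3,0],[-1,0.6,0,-3,0],[-1,0.3,0,-3,0],[-1,0,0,0,0],[-1,0,0,0,0]]]'
python3 - <<'E'
from h import *
plate(0,8); print(sensors.get_obs()['wrist_force'])
E
```

```text
time: 23.38
position: [615.3, -59.0, 29.5]
eef_rot: [0.001, 0.998, -0.057, 0.003]
wrist_force: [3.2, -0.1, 6.1]
gripper_width: 9.6
TCP [ 19.  -77.8  29.5] n 3469 tilt 3.4 top at TCP x: dz -1.0 tail dx 30.5 tail dz 0.8 y [-108.3  -48.4]
eye rear underside rel TCP [-33.1  -7. ]
bar inner underside rel TCP [-59.1  -8.6]
end underside rel TCP [-69.1  -9.2]
[ 3.50543016 -1.05330216  5.3484189 ]
```

```bash
python3 -m jog '[[[-0.5,0,0,0,0],[-0.5,0,0,0,0],[-0.5,0,0,0,0],[-0.5,0,0,0,0],[-0.5,0,0,15,0],[-0.5,0,0,25,0],[-0.3,0,0,30,0],[0,0,0,30,0],[0,0,0,0,0]]]'
python3 - <<'E'
from h import *
im,d,c=shot('wrist','w11.png'); P=cloud(c,d); e=np.dstack([(P[:,:,:2]-C)@A.T,P[:,:,2]])
hsv=cv2.cvtColor(im,cv2.COLOR_RGB2HSV); m=cv2.inRange(hsv,(0,150,40),(8,255,255))>0
m&=(abs(e[:,:,1]+78)<45)&(abs(e[:,:,0])<90)&(e[:,:,2]<60); q=e[m]; print(len(q),np.percentile(q,[1,50,99],axis=0).round(1),cv2.minAreaRect(q[:,:2].astype(np.float32)))
f=np.polyfit(q[:,0],q[:,2],1);print(f)
im,d,c=shot('top'); 
hsv=cv2.cvtColor(im,cv2.COLOR_RGB2HSV);P=cloud(c,d)
for n,lo,hi,b in(('y',(18,120,90),(35,255,255),(131,190,185,260)),('g',(40,60,30),(90,255,255),(170,190,215,260))):
    k=cv2.inRange(hsv,lo,hi); z=np.zeros_like(k); x0,y0,x1,y1=b; z[y0:y1,x0:x1]=k[y0:y1,x0:x1]
    v,u=np.nonzero(z);Q=np.array([ray(c,a,b,4)[:2] for a,b in zip(u,v)],np.float32);print(n,len(u),cv2.minAreaRect(Q))
E
```

```text
time: 24.18
position: [616.6, -59.2, 134.4]
eef_rot: [0.001, 0.998, -0.057, 0.005]
wrist_force: [1.0, 0.2, 0.3]
gripper_width: 40.0
3551 [[ -48.7 -108.3   21.6]
 [   7.4  -77.4   23.6]
 [  49.   -48.2   25.9]] ((-0.24148178100585938, -78.26898193359375), (99.22731018066406, 61.51018524169922), 0.2598351240158081)
[2.14994030e-03 2.37553956e+01]
y 479 ((382.4710693359375, 229.01812744140625), (99.99212646484375, 143.67044067382812), 19.8647403717041)
g 335 ((391.15020751953125, 143.74607849121094), (60.73612976074219, 99.84623718261719), 89.19229888916016)
```

```bash
python3 -m jog '[[[0,-29.5,29,0,5.7],[0,-29.5,29,0,0],[0,-29.5,29,0,0],[0,-29.5,29,0,0],[0,-29.5,29,0,0],[0,-29.5,29,-20,0],[0,-29.5,29,-20,0],[0,0,0,0,0],[0,0,0,0,0]]]'
cat >> h.py <<'E'
def fin(x,y):
    im,d,c=shot('wrist'); o=sensors.get_obs(); print(o['position'],o['eef_rot'][1:3])
    P=cloud(c,d); m=(P[:,:,2]>34)&(P[:,:,2]<44)&(abs(P[:,:,0]-x)<40)&(abs(P[:,:,1]-y)<40)
    q=P[m][:,:2].astype(np.float32); print(len(q),cv2.minAreaRect(q))
E
python3 - <<'E'
from h import *
fin(418,143)
E
```

```text
time: 25.03
position: [408.4, 140.0, 88.5]
eef_rot: [0.0, 1.0, -0.006, -0.003]
wrist_force: [0.6, -0.1, 0.8]
gripper_width: 47.0
[410.72828032 139.38082313  90.04649762] [ 0.99997853 -0.00641581]
560 ((418.31005859375, 141.77142333984375), (9.389899253845215, 35.45242691040039), 88.92605590820312)
```

```bash
python3 -m jog '[[[0,0,2.4,-25,0],[0,0,0,-25,0],[0,0,0,-17,0],[0,0,0,-8,0],[-0.5,0,0,0,0],[-1,0,0,0,0],[-1,0,0,0,0],[-1,0,0,0,0],[-1,0,0,0,0],[-1,0,0,0,0]]]'
python3 -m jog '[[[-1,0,0,0,0],[-1,0,0,0,0],[-1,0,0,0,0],[-1,0,0,0,0]]]'
```

```text
time: 25.92
position: [412.6, 141.8, 17.2]
eef_rot: [-0.0, 1.0, -0.007, 0.001]
wrist_force: [-0.3, 0.9, 1.3]
gripper_width: 10.6
time: 26.25
position: [412.6, 141.8, 17.2]
eef_rot: [-0.0, 1.0, -0.007, 0.001]
wrist_force: [-0.8, -0.3, 6.5]
gripper_width: 9.9
```

```bash
python3 -m jog '[[[-1,0,0,20,0],[-1,20,-5,40,0],[-1,30,-15,40,-2.7],[-1,30,-15,40,-2.7],[-1,30,-20,40,0],[-1,30,-20,35,0],[-1,27,-12,0,0],[-1,27,-12,0,0],[-1,27,-12,0,0],[-1,0,0,0,0]]]'
python3 -m jog '[[[-1,27,-12,0,0],[-1,25,-13,0,0],[-1,0,0,0,0],[-1,0,0,0,0]]]'
python3 - <<'E'
from h import *
plate(40,90,60,30)
im,d,c=load('wrist'); hsv=cv2.cvtColor(im,cv2.COLOR_RGB2HSV);P=cloud(c,d); e=np.dstack([(P[:,:,:2]-C)@A.T,P[:,:,2]])
m=(abs(e[:,:,0]-105)<8)&(abs(e[:,:,1])<45)&(e[:,:,2]>197)&(e[:,:,2]<206)&(hsv[:,:,2]<90)
print('lip',m.sum(),np.percentile(e[m],[2,50,98],axis=0).round(1))
E
```

```text
time: 27.08
position: [610.3, 42.7, 196.3]
eef_rot: [0.0, 0.998, -0.055, 0.0]
wrist_force: [0.3, 0.1, -1.1]
gripper_width: 10.0
time: 27.42
position: [659.0, 19.9, 196.1]
eef_rot: [-0.0, 0.999, -0.054, -0.001]
wrist_force: [0.9, 0.3, -0.8]
gripper_width: 9.7
TCP [ 52.9   6.1 196.3] n 3126 tilt -0.5 top at TCP x: dz -13.9 tail dx 28.9 tail dz -14.1 y [-24.9  35.1]
eye rear underside rel TCP [-35.1 -17.6]
bar inner underside rel TCP [-61.1 -17.4]
end underside rel TCP [-71.1 -17.3]
lip 1284 [[103.  -43.  198.8]
 [105.3  -1.  201.1]
 [107.4  41.1 202.5]]
```

```bash
python3 -m jog '[[[-1,0,0,18,0],[-1,0,0,18,0],[-1,0,0,0,0],[-1,15,-3,0,0],[-1,13,-4,0,0],[-1,0,0,0,0],[-1,0,0,0,0]]]'
python3 - <<'E'
from h import *
plate(40,90,60,30)
E
```

```text
time: 28.05
position: [686.5, 13.6, 232.2]
eef_rot: [-0.0, 0.999, -0.054, -0.001]
wrist_force: [0.1, -0.5, -1.5]
gripper_width: 10.0
TCP [ 81.3   2.4 232.3] n 3112 tilt -0.5 top at TCP x: dz -13.8 tail dx 28.6 tail dz -14.0 y [-28.1  32.1]
eye rear underside rel TCP [-35.4 -17.5]
bar inner underside rel TCP [-61.4 -17.3]
end underside rel TCP [-71.4 -17.2]
```

```bash
python3 -m jog '[[[-1,0,0,-7,0],[-1,0,0,-5,0],[-1,-0.8,0,-2.5,0],[-1,-0.8,0,-2.5,0],[-1,-0.8,0,-2.5,0],[-1,-0.8,0,-2.5,0],[-1,-0.8,0,-2.5,0],[-1,-0.5,0,-2.5,0],[-1,0,0,-2.5,0],[-1,0,0,0,0]]]'
python3 - <<'E'
from h import *
plate(40,90,60,30); print(sensors.get_obs()['wrist_force'])
E
```

```text
time: 28.93
position: [684.4, 13.6, 209.9]
eef_rot: [-0.0, 0.999, -0.054, 0.003]
wrist_force: [-6.5, 2.1, 18.6]
gripper_width: 9.9
TCP [ 79.5   2.2 209.9] n 3151 tilt 12.8 top at TCP x: dz -10.1 tail dx 30.1 tail dz -3.3 y [-28.4  31.9]
eye rear underside rel TCP [-31.4 -21.3]
bar inner underside rel TCP [-56.8 -27.1]
end underside rel TCP [-66.5 -29.3]
[-5.70234278  2.19969129 18.57285936]
```

```bash
python3 -m jog '[[[-1,-0.5,0,-2.5,0],[-1,-0.5,0,-2.5,0],[-1,-0.5,0,-2.5,0],[-1,0,0,-2.5,0],[-1,0,0,-2,0],[-1,0,0,0,0],[-1,0,0,0,0]]]'
python3 - <<'E'
from h import *
plate(40,90,60,30); print(sensors.get_obs()['wrist_force'])
E
```

```text
time: 29.57
position: [683.4, 13.7, 197.9]
eef_rot: [-0.0, 0.999, -0.054, 0.004]
wrist_force: [-5.1, 2.9, 17.8]
gripper_width: 9.9
TCP [ 78.4   2.2 197.9] n 2913 tilt 28.4 top at TCP x: dz -5.8 tail dx 30.3 tail dz 10.6 y [-28.3  31.8]
eye rear underside rel TCP [-24.1 -23.4]
bar inner underside rel TCP [-47.  -35.8]
end underside rel TCP [-55.8 -40.6]
[-5.19150543  2.72593034 17.94377609]
```

```bash
python3 -m jog '[[[-1,0,0,-2.5,0],[-1,0,0,-2.2,0],[-1,0,0,0,0],[-1,0,0,0,0],[-1,0,0,12,0],[-1,-15,2,12,0],[-1,-30,-5,0,0],[-1,-30,-5,0,0],[-1,0,0,0,0],[-1,0,0,0,0]]]'
python3 - <<'E'
from h import *
plate(40,90,60,30)
E
```

```text
time: 30.45
position: [604.8, 5.2, 210.3]
eef_rot: [-0.0, 0.999, -0.054, -0.001]
wrist_force: [0.3, -0.4, -0.2]
gripper_width: 10.1
TCP [  2.7 -15.1 210.9] n 2766 tilt 31.0 top at TCP x: dz -4.4 tail dx 27.9 tail dz 12.4 y [-45.6  14.3]
eye rear underside rel TCP [-24.8 -24.1]
bar inner underside rel TCP [-47.1 -37.5]
end underside rel TCP [-55.7 -42.6]
```

```bash
python3 -m jog '[[[-1,-5,8,-20,0],[-1,-6,9,-25,0],[-1,0,0,-25,0],[-1,0,0,-20,0],[-1,0,0,-15,0],[-1,0,0,0,0],[-1,0,0,0,0]]]'
python3 - <<'E'
from h import *
plate(40,90,60,30)
E
```

```text
time: 31.08
position: [595.8, 22.2, 105.5]
eef_rot: [-0.0, 0.999, -0.054, -0.001]
wrist_force: [0.4, 0.1, -1.1]
gripper_width: 9.7
TCP [ -8.7   0.6 106.8] n 2800 tilt 31.1 top at TCP x: dz -5.4 tail dx 28.5 tail dz 11.7 y [-30.   30.2]
eye rear underside rel TCP [-24.3 -24.7]
bar inner underside rel TCP [-46.5 -38.2]
end underside rel TCP [-55.1 -43.3]
```

```bash
python3 -m jog '[[[-1,-1.5,0,-15,0],[-1,0,0,-12,0],[-1,0,0,-10,0],[-1,0,0,0,0],[-1,0,0,0,0]]]'
python3 - <<'E'
from h import *
plate(40,90,60,30); print(sensors.get_obs()['wrist_force'])
E
```

```text
time: 31.55
position: [593.7, 22.1, 68.7]
eef_rot: [-0.0, 0.999, -0.054, -0.0]
wrist_force: [0.0, -0.7, -0.2]
gripper_width: 9.9
TCP [-11.1   0.4  69.4] n 2794 tilt 31.1 top at TCP x: dz -5.0 tail dx 28.8 tail dz 12.4 y [-30.3  29.8]
eye rear underside rel TCP [-23.9 -24.1]
bar inner underside rel TCP [-46.2 -37.6]
end underside rel TCP [-54.8 -42.7]
[ 0.78119218 -0.07627892 -1.1825968 ]
```

```bash
python3 -m jog '[[[-1,0,0,-1.3,0],[-1,4,-0.5,0,0],[-1,4,-0.5,0,0],[-1,4,-0.5,0,0],[-1,3,-0.3,0,0],[-1,1,0,0,0],[-1,0,0,0,0],[-1,0,0,0,0]]]'
python3 - <<'E'
from h import *
plate(40,90,60,30); print(sensors.get_obs()['wrist_force'])
im,d,c=shot('scene','s6.png')
o=sensors.get_obs()['position'];T=case(o)
hsv=cv2.cvtColor(im,cv2.COLOR_RGB2HSV); m=(cv2.inRange(hsv,(40,60,20),(90,255,255))>0)
P=cloud(c,d); e=np.dstack([(P[:,:,:2]-C)@A.T,P[:,:,2]])
m&=(abs(e[:,:,0]-T[0])<110)&(abs(e[:,:,1]-T[1])<40)&(abs(e[:,:,2]-T[2])<60)
q=e[m]-T; i=q[:,0].argsort(); print(len(q),q[i[:3]],q[i[-3:]])
E
```

```text
time: 32.27
position: [609.9, 20.3, 67.7]
eef_rot: [-0.0, 0.999, -0.054, -0.0]
wrist_force: [-0.1, 0.2, -1.8]
gripper_width: 9.9
TCP [ 4.5  0.4 67.7] n 2795 tilt 31.1 top at TCP x: dz -4.7 tail dx 29.4 tail dz 13.0 y [-30.1  29.9]
eye rear underside rel TCP [-23.3 -23.5]
bar inner underside rel TCP [-45.6 -36.9]
end underside rel TCP [-54.1 -42.1]
[ 0.13206194 -0.19826429 -1.32616586]
165 [[-57.86618411 -17.06585751 -38.71646798]
 [-57.27598615 -32.27434791 -38.8727523 ]
 [-56.01291336 -20.5469659  -40.70822722]] [[25.53650749 -2.4467848   8.65966124]
 [26.2918449  -0.44950205 11.02257238]
 [27.69454771 10.41360394 10.18811222]]
```

```bash
python3 -m jog '[[[-1,0.5,0,-3,0],[-1,0.5,0,-2,0],[-1,3.0,-0.3,-3.8,0],[-1,3.0,-0.3,-3.8,0],[-1,2.6,-0.3,-4,0],[-1,2.4,-0.3,-4.2,0],[-1,2.2,-0.2,-4.2,0],[-1,0,0,0,0],[-1,0,0,0,0]]]'
python3 - <<'E'
from h import *
plate(40,90,60,30); print(sensors.get_obs()['wrist_force'])
E
```

```text
time: 33.12
position: [625.2, 18.7, 43.5]
eef_rot: [0.0, 0.999, -0.054, 0.001]
wrist_force: [1.6, 0.1, 2.6]
gripper_width: 9.7
TCP [20.   0.6 43.5] n 2919 tilt 13.6 top at TCP x: dz -2.4 tail dx 27.0 tail dz 4.1 y [-30.1  30.1]
eye rear underside rel TCP [-34.3 -14.8]
bar inner underside rel TCP [-59.5 -20.9]
end underside rel TCP [-69.3 -23.2]
[ 1.18009873 -0.02270504  3.03331039]
```

```bash
python3 -m jog '[[[-1,1,0,-3,0],[-1,0.8,0,-3,0],[-1,0.5,0,-3,0],[-1,0.2,0,-3,0],[-1,0,0,-1.5,0],[-1,0,0,0,0],[-1,0,0,0,0]]]'
python3 - <<'E'
from h import *
plate(40,90,60,30); print(sensors.get_obs()['wrist_force'])
E
```

```text
time: 33.75
position: [629.5, 18.3, 31.5]
eef_rot: [0.0, 0.999, -0.054, 0.003]
wrist_force: [4.5, -1.4, 5.4]
gripper_width: 10.1
TCP [24.4  0.7 31.5] n 2808 tilt 4.7 top at TCP x: dz -1.5 tail dx 24.9 tail dz 0.5 y [-30.   30.3]
eye rear underside rel TCP [-38.6  -8.6]
bar inner underside rel TCP [-64.5 -10.7]
end underside rel TCP [-74.5 -11.5]
[ 4.50750627 -1.08027368  5.9360119 ]
```

Eye rear at −14, head edge at −20: safe to release. Then head for the yellow plate.

```bash
python3 -m jog '[[[-0.5,0,0,0,0],[-0.5,0,0,0,0],[-0.5,0,0,0,0],[-0.5,0,0,0,0],[-0.5,0,0,15,0],[-0.5,0,0,25,0],[-0.3,0,0,30,0],[0,0,0,30,0],[0,0,0,0,0]]]'
python3 - <<'E'
from h import *
im,d,c=shot('wrist','w12.png'); P=cloud(c,d); e=np.dstack([(P[:,:,:2]-C)@A.T,P[:,:,2]])
hsv=cv2.cvtColor(im,cv2.COLOR_RGB2HSV); m=cv2.inRange(hsv,(40,60,30),(90,255,255))>0
m&=(abs(e[:,:,1])<40)&(abs(e[:,:,0])<90)&(e[:,:,2]<60); q=e[m]; print(len(q),np.percentile(q,[1,50,99],axis=0).round(1),cv2.minAreaRect(q[:,:2].astype(np.float32)))
print(np.polyfit(q[:,0],q[:,2],1))
im,d,c=shot('top','t6.png'); 
hsv=cv2.cvtColor(im,cv2.COLOR_RGB2HSV);P=cloud(c,d)
k=cv2.inRange(hsv,(22,130,60),(33,255,255))>0; k&=(P[:,:,2]<12)&(abs(P[:,:,0]-370)<110)&(abs(P[:,:,1]-265)<100)
n,l,s,_=cv2.connectedComponentsWithStats(cv2.morphologyEx(k.astype(np.uint8),cv2.MORPH_CLOSE,np.ones((3,3)))); i=1+s[1:,4].argmax()
v,u=np.nonzero(l==i);Q=np.array([ray(c,a,b,4)[:2] for a,b in zip(u,v)],np.float32);print(s[i],cv2.minAreaRect(Q))
E
```

```text
time: 34.55
position: [630.4, 18.4, 136.0]
eef_rot: [0.001, 0.999, -0.054, 0.005]
wrist_force: [0.9, -0.7, 1.3]
gripper_width: 40.4
3413 [[-49.5 -30.2  21.6]
 [  4.7   0.3  23.6]
 [ 48.1  30.2  58. ]] ((-1.1836891174316406, 0.09865379333496094), (99.78833770751953, 61.846351623535156), 0.24899820983409882)
[1.08910392e-02 2.40071663e+01]
[139 217  28  37 478] ((368.94940185546875, 265.9657897949219), (100.03299713134766, 65.44110107421875), 20.332061767578125)
```

```bash
python3 -m jog '[[[0,-30,29,0,5.75],[0,-31,30,0,5.75],[0,-31,32,0,5.75],[0,-31,32,0,5.75],[0,-31,32,0,0],[0,-30,32,-15,0],[0,-30,32,-15,0],[0,-30,32,-15,0],[0,0,0,0,0],[0,0,0,0,0]]]'
python3 - <<'E'
from h import *
fin(394,272)
E
```

```text
time: 35.48
position: [395.3, 253.2, 86.0]
eef_rot: [0.001, 0.989, 0.148, -0.003]
wrist_force: [0.5, -0.2, 0.6]
gripper_width: 46.9
[397.39383402 252.74103174  87.21736586] [0.98916245 0.14681707]
593 ((394.6560363769531, 272.40087890625), (35.66695785522461, 10.092690467834473), 20.006881713867188)
```

```bash
python3 -m jog '[[[0,-5,9,0,3.1],[0,-5,8,-20,0],[0,0,0,-20,0],[0,0,0,-15,0],[0,0,0,0,0],[0,0,0,0,0]]]'
python3 - <<'E'
from h import *
o=sensors.get_obs(); print(o['position'],o['eef_rot'])
E
```

```text
time: 36.03
position: [389.3, 268.9, 33.4]
eef_rot: [0.0, 0.985, 0.172, -0.001]
wrist_force: [-0.1, 0.4, 1.5]
gripper_width: 46.9
[389.29385874 268.8553385   33.35935621] [ 2.19661198e-04  9.85138942e-01  1.71757331e-01 -7.97229335e-04]
```

```bash
python3 -m jog '[[[0,-2,0.5,-10,0],[0,0,0,-8,0],[-0.5,0,0,0,0],[-1,0,0,0,0],[-1,0,0,0,0],[-1,0,0,0,0],[-1,0,0,0,0],[-1,0,0,0,0],[-1,0,0,0,0],[-1,0,0,0,0]]]'
python3 -m jog '[[[-1,0,0,0,0],[-1,0,0,0,0]]]'
```

```text
time: 36.87
position: [387.1, 270.5, 16.1]
eef_rot: [-0.0, 0.985, 0.173, 0.0]
wrist_force: [0.1, 0.0, 1.3]
gripper_width: 9.6
time: 37.03
position: [387.1, 270.5, 16.1]
eef_rot: [-0.0, 0.985, 0.173, 0.0]
wrist_force: [-1.5, -0.3, 2.3]
gripper_width: 9.8
```

```bash
python3 -m jog '[[[-1,0,0,20,0],[-1,25,-20,25,-5.3],[-1,25,-20,25,-5.3],[-1,25,-20,25,-5.3],[-1,25,-20,25,-5.3],[-1,25,-20,25,-5.3],[-1,20,-28,24,0],[-1,20,-28,24,0],[-1,20,-28,24,0],[-1,0,0,0,0]]]'
python3 - <<'E'
from h import *
o=sensors.get_obs(); print(o['position'],case(o['position']),o['eef_rot'])
E
```

```text
time: 37.87
position: [576.6, 82.4, 237.7]
eef_rot: [0.001, 0.998, -0.06, 0.005]
wrist_force: [-0.2, 0.3, -1.3]
gripper_width: 9.9
[576.57582111  82.44623486 237.71346991] [-35.5  58.4 237.7] [ 7.34162231e-04  9.98176008e-01 -6.01488722e-02  5.12164409e-03]
```

```bash
python3 -m jog '[[[-1,21,-14,0,0],[-1,21,-14,0,0],[-1,21,-14,0,0],[-1,21,-14,0,0],[-1,21,-14,-3,0.4],[-1,0,0,0,0],[-1,0,0,0,0]]]'
python3 - <<'E'
from h import *
plate(18,35,120,50)
E
```

```text
time: 38.45
position: [675.9, 16.9, 227.3]
eef_rot: [-0.0, 0.999, -0.055, -0.002]
wrist_force: [-0.4, 0.7, -1.6]
gripper_width: 9.8
TCP [ 70.1   5.1 227.8] n 3741 tilt -0.4 top at TCP x: dz -13.2 tail dx 31.2 tail dz -13.4 y [-26.1  34. ]
eye rear underside rel TCP [-32.8 -16.9]
bar inner underside rel TCP [-58.8 -16.8]
end underside rel TCP [-68.8 -16.7]
```

```bash
python3 -m jog '[[[-1,5,-0.8,0,0],[-1,4.5,-1.5,0,0],[-1,0,0,-4,0],[-1,0,0,-3.5,0],[-1,-0.8,0,-2.5,0],[-1,-0.8,0,-2.5,0],[-1,-0.8,0,-2.5,0],[-1,-0.8,0,-2.5,0],[-1,-0.8,0,-2.5,0],[-1,0,0,0,0]]]'
python3 -m jog '[[[-1,-0.5,0,-2.5,0],[-1,-0.5,0,-2.5,0],[-1,-0.5,0,-2.5,0],[-1,0,0,-2.5,0],[-1,0,0,0,0],[-1,0,0,0,0]]]'
python3 - <<'E'
from h import *
plate(18,35,120,50);print(sensors.get_obs()['wrist_force'])
E
```

```text
time: 39.33
position: [683.7, 15.0, 215.4]
eef_rot: [-0.0, 0.999, -0.054, 0.004]
wrist_force: [-5.5, 1.1, 14.9]
gripper_width: 9.3
time: 39.83
position: [682.1, 15.2, 205.2]
eef_rot: [-0.0, 0.999, -0.054, 0.003]
wrist_force: [-5.8, 2.1, 16.9]
gripper_width: 9.6
TCP [ 77.    3.5 205.2] n 3961 tilt 17.9 top at TCP x: dz -8.3 tail dx 32.6 tail dz 2.2 y [-27.2  33.1]
eye rear underside rel TCP [-27.1 -21.3]
bar inner underside rel TCP [-51.8 -29.2]
end underside rel TCP [-61.3 -32.3]
[-5.88944942  1.78857885 15.67152698]
```

```bash
python3 -m jog '[[[-1,-0.4,0,-2.5,0],[-1,-0.3,0,-2.5,0],[-1,0,0,-2.5,0],[-1,0,0,-2.5,0],[-1,0,0,-2.3,0],[-1,0,0,0,0],[-1,0,0,0,0]]]'
python3 - <<'E'
from h import *
plate(18,35,120,50);print(sensors.get_obs()['wrist_force'])
E
```

```text
time: 40.47
position: [682.1, 15.2, 194.0]
eef_rot: [-0.0, 0.999, -0.054, 0.004]
wrist_force: [-6.8, 3.2, 18.7]
gripper_width: 9.6
TCP [ 77.    3.5 194. ] n 3405 tilt 32.3 top at TCP x: dz -4.9 tail dx 31.6 tail dz 15.1 y [-27.  33.]
eye rear underside rel TCP [-20.3 -22.5]
bar inner underside rel TCP [-42.3 -36.4]
end underside rel TCP [-50.8 -41.7]
[-6.78792753  2.29460081 19.52345536]
```

```bash
python3 -m jog '[[[-1,0,0,-1.8,0],[-1,0,0,0,0],[-1,0,0,13,0],[-1,-15,2,12,0],[-1,-25,20,0,0],[-1,-25,25,-10,0],[-1,-17,38,-20,0],[-1,0,0,-25,0],[-1,0,0,-25,0],[-1,0,0,-20,0]]]'
python3 -m jog '[[[-1,0,0,0,0],[-1,0,0,0,0]]]'
python3 - <<'E'
from h import *
plate(18,35,120,50)
E
```

```text
time: 41.35
position: [597.9, 96.7, 110.3]
eef_rot: [0.0, 0.999, -0.053, -0.001]
wrist_force: [0.1, -0.3, -2.0]
gripper_width: 9.8
time: 41.52
position: [598.3, 96.0, 111.1]
eef_rot: [0.0, 0.999, -0.054, -0.001]
wrist_force: [0.6, -0.2, -0.9]
gripper_width: 9.9
TCP [-14.   74.3 112.9] n 3408 tilt 32.3 top at TCP x: dz -5.6 tail dx 30.1 tail dz 13.5 y [ 43.4 103.8]
eye rear underside rel TCP [-21.9 -24.1]
bar inner underside rel TCP [-43.8 -38. ]
end underside rel TCP [-52.3 -43.3]
```

```bash
python3 -m jog '[[[-1,0.5,4.4,-12,0],[-1,0,0,-15,0],[-1,0,0,-10,0],[-1,0,0,-6,0],[-1,0,0,0,0],[-1,0,0,0,0]]]'
python3 - <<'E'
from h import *
plate(18,35,120,50)
E
```

```text
time: 42.07
position: [600.0, 100.3, 69.3]
eef_rot: [0.0, 0.999, -0.054, 0.0]
wrist_force: [-0.6, 0.7, -0.6]
gripper_width: 9.5
TCP [-13.8  78.9  69.8] n 3415 tilt 32.5 top at TCP x: dz -5.0 tail dx 31.1 tail dz 14.8 y [ 48.2 108.4]
eye rear underside rel TCP [-20.7 -22.9]
bar inner underside rel TCP [-42.7 -36.9]
end underside rel TCP [-51.1 -42.3]
```

```bash
python3 -m jog '[[[-1,0,0,-2.8,0],[-1,0,0,0,0],[-1,4,-0.5,0,0],[-1,4,-0.5,0,0],[-1,4,-0.5,0,0],[-1,3,-0.3,0,0],[-1,0.5,0,0,0],[-1,0,0,0,0],[-1,0,0,0,0]]]'
python3 - <<'E'
from h import *
plate(18,35,120,50);print(sensors.get_obs()['wrist_force'])
E
```

```text
time: 42.87
position: [615.3, 98.5, 66.3]
eef_rot: [-0.0, 0.999, -0.054, -0.0]
wrist_force: [-0.2, 0.7, -0.7]
gripper_width: 9.7
TCP [ 1.1 78.8 66.3] n 3410 tilt 32.4 top at TCP x: dz -4.8 tail dx 31.6 tail dz 15.3 y [ 48.1 108.3]
eye rear underside rel TCP [-20.3 -22.4]
bar inner underside rel TCP [-42.2 -36.4]
end underside rel TCP [-50.7 -41.7]
[-0.5124701   0.04860476 -1.64537815]
```

```bash
python3 -m jog '[[[-1,0.3,0,-2.5,0],[-1,0.3,0,-2,0],[-1,3.0,-0.3,-3.8,0],[-1,3.0,-0.3,-3.8,0],[-1,2.6,-0.3,-4,0],[-1,2.4,-0.3,-4.2,0],[-1,2.2,-0.2,-4.2,0],[-1,0,0,0,0],[-1,0,0,0,0]]]'
python3 - <<'E'
from h import *
plate(18,35,120,50);print(sensors.get_obs()['wrist_force'])
E
```

```text
time: 43.67
position: [630.5, 97.0, 42.9]
eef_rot: [0.0, 0.999, -0.054, 0.001]
wrist_force: [2.2, 0.4, 3.2]
gripper_width: 9.6
TCP [16.4 79.  42.9] n 3413 tilt 12.9 top at TCP x: dz -2.0 tail dx 30.2 tail dz 4.9 y [ 48.3 108.5]
eye rear underside rel TCP [-31.3 -13.3]
bar inner underside rel TCP [-56.6 -19.1]
end underside rel TCP [-66.4 -21.3]
[ 2.51254676 -1.45162898  3.58769825]
```

```bash
python3 -m jog '[[[-1,1,0,-3,0],[-1,0.8,0,-3,0],[-1,0.5,0,-3,0],[-1,0.2,0,-3,0],[-1,0,0,-1.5,0],[-1,0,0,0,0],[-1,0,0,0,0]]]'
python3 - <<'E'
from h import *
plate(18,35,120,50);print(sensors.get_obs()['wrist_force'])
E
```

```text
time: 44.3
position: [634.7, 96.8, 30.7]
eef_rot: [0.0, 0.999, -0.054, 0.003]
wrist_force: [4.3, -1.1, 6.7]
gripper_width: 9.7
TCP [20.6 79.2 30.7] n 3560 tilt 4.4 top at TCP x: dz -1.3 tail dx 28.1 tail dz 0.8 y [ 48.5 108.8]
eye rear underside rel TCP [-35.4  -8. ]
bar inner underside rel TCP [-61.4 -10. ]
end underside rel TCP [-71.3 -10.8]
[ 3.86331218 -1.36784408  6.3385256 ]
```

Release, rise, and check all three plates and the knife.

```bash
python3 -m jog '[[[-0.5,0,0,0,0],[-0.5,0,0,0,0],[-0.5,0,0,0,0],[-0.5,0,0,0,0],[-0.5,0,0,15,0],[-0.5,0,0,25,0],[-0.5,0,0,30,0],[-0.8,-20,0,35,0],[-1,-30,-10,35,0],[-1,-30,-10,30,0]]]'
python3 -m jog '[[[-1,-35,-25,10,0],[-1,-35,-25,0,0],[-1,0,0,0,0],[-1,0,0,0,0]]]'
python3 - <<'E'
from h import *
im,d,c=shot('top','t7.png'); P=cloud(c,d); e=np.dstack([(P[:,:,:2]-C)@A.T,P[:,:,2]])
hsv=cv2.cvtColor(im,cv2.COLOR_RGB2HSV)
for n,lo,hi,y in(('y',(20,130,50),(35,255,255),78),('g',(40,60,25),(90,255,255),0),('r',(0,150,50),(8,255,255),-78)):
    m=(cv2.inRange(hsv,lo,hi)>0)&(abs(e[:,:,1]-y)<38)&(abs(e[:,:,0])<70)&(e[:,:,2]<34); q=e[m]
    print(n,len(q),np.percentile(q,[1,50,99],axis=0).round(1), cv2.minAreaRect(q[:,:2].astype(np.float32)) if len(q)>5 else '', np.polyfit(q[:,0],q[:,2],1).round(3))
cv2.imwrite('pics/t7c.png',cv2.resize(cv2.imread('pics/t7.png')[80:260,120:360],(720,540),interpolation=cv2.INTER_CUBIC))
print(sensors.get_obs()['position'])
E
```

```text
time: 45.18
position: [556.2, 78.8, 195.9]
eef_rot: [0.0, 0.999, -0.054, 0.001]
wrist_force: [0.4, 0.2, 0.1]
gripper_width: 6.6
time: 45.52
position: [488.5, 30.4, 203.3]
eef_rot: [0.0, 0.998, -0.055, 0.001]
wrist_force: [0.2, 0.5, 0.6]
gripper_width: 0.6
y 199 [[-1.4 40.8 16.2]
 [19.1 72.5 24. ]
 [52.2 96.6 32.4]] ((24.140966415405273, 66.55070495605469), (58.333187103271484, 51.79582977294922), 80.19344329833984) [-2.3000e-02  2.4505e+01]
g 211 [[ -5.1 -32.   14.3]
 [ 17.1  -4.7  23.9]
 [ 46.9  29.   31.6]] ((20.911928176879883, -0.7906074523925781), (63.22657775878906, 52.959068298339844), 88.94596862792969) [-0.027 24.188]
r 328 [[ -48.6 -107.5   16.2]
 [   4.7  -83.6   23.9]
 [  48.3  -47.7   31.6]] ((-0.7620582580566406, -77.23721313476562), (61.26865768432617, 99.30447387695312), 89.71592712402344) [3.000e-03 2.407e+01]
[489.67781877  30.76258683 203.45157838]
```

View pics/t7c.png

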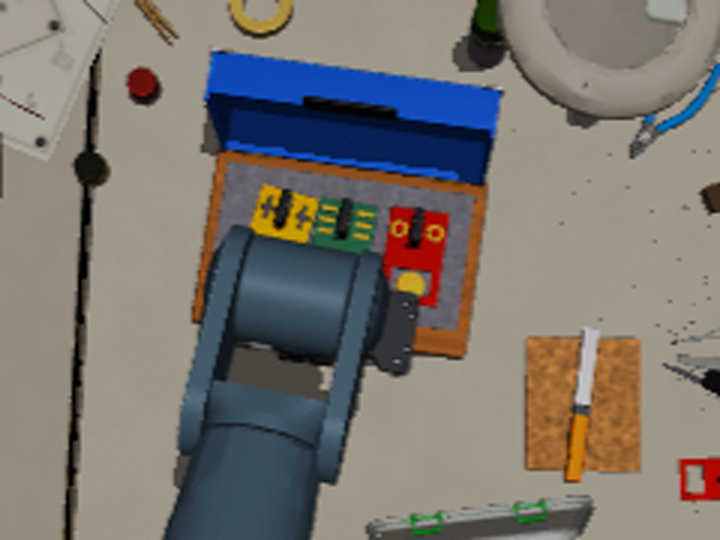

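```bash
python3 - <<'E'
from h import *
im,d,c=shot('wrist','w13.png'); P=cloud(c,d); e=np.dstack([(P[:,:,:2]-C)@A.T,P[:,:,2]])
hsv=cv2.cvtColor(im,cv2.COLOR_RGB2HSV)
for n,lo,hi,y in(('y',(20,130,50),(35,255,255),78),('g',(40,60,25),(90,255,255),0),('r',(0,150,50),(8,255,255),-78)):
    m=(cv2.inRange(hsv,lo,hi)>0)&(abs(e[:,:,1]-y)<48)&(abs(e[:,:,0])<90)&(e[:,:,2]<34); 
    if n=='y': m&=e[:,:,2]<30
    q=e[m]
    print(n,len(q),np.percentile(q,[1,50,99],axis=0).round(1), cv2.minAreaRect(q[:,:2].astype(np.float32)), np.polyfit(q[:,0],q[:,2],1).round(3))
    f=(abs(e[:,:,1]-y)<38)&(e[:,:,2]>55)&(e[:,:,2]<66)&(abs(e[:,:,0]-20)<40); f=e[f][:,:2].astype(np.float32); print(' fin',len(f),cv2.minAreaRect(f) if len(f)>5 else '')
E
```

```text
y 3240 [[-50.6  32.   21.5]
 [  3.8  58.7  23.6]
 [ 50.1 100.4  26. ]] ((0.04987335205078125, 66.71078491210938), (63.296871185302734, 99.48677062988281), 81.16219329833984) [1.0000e-03 2.3635e+01]
 fin 439 ((26.384531021118164, 61.924808502197266), (10.399298667907715, 36.56466293334961), 81.7587890625)
g 3347 [[-51.5 -32.   21.4]
 [  0.9  -0.4  23.5]
 [ 46.4  29.8  25.5]] ((-2.2850494384765625, -1.0868606567382812), (62.0563850402832, 100.06451416015625), 88.36714935302734) [-0.    23.543]
 fin 409 ((23.903276443481445, -2.524458885192871), (9.788985252380371, 35.56675338745117), 89.99896240234375)
r 3204 [[ -50.  -108.3   21.3]
 [   1.4  -72.4   23.5]
 [  47.8  -47.7   25.7]] ((-0.8026008605957031, -78.01612091064453), (98.63174438476562, 62.100250244140625), 0.2258424311876297) [3.0000e-03 2.3541e+01]
 fin 439 ((25.74862289428711, -78.55431365966797), (10.28238582611084, 35.513267517089844), 89.85863494873047)
```

View pics/w13.png

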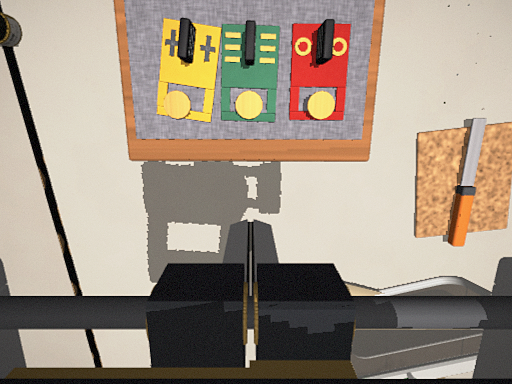

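```bash
python3 -m jog '[[[-1,0,0,25,0],[-1,20,0,20,0],[-1,32,0,0,0],[-1,32,0,0,0],[-1,32,0,0,0],[-1,32,0,0,0],[-1,32,0,0,0],[-1,32,0,0,0],[-1,32,0,0,0],[-1,0,0,0,0]]]'
python3 -m jog '[[[-1,0,0,0,0]]]'
python3 - <<'E'
from h import *
o=sensors.get_obs(); print(o['position'],case(o['position']),o['eef_rot'])
E
```

```text
time: 46.45
position: [737.9, 31.6, 243.4]
eef_rot: [-0.0, 0.999, -0.054, -0.001]
wrist_force: [0.2, -0.4, -0.7]
gripper_width: 0.2
time: 46.53
position: [735.0, 31.8, 244.8]
eef_rot: [-0.0, 0.999, -0.054, -0.001]
wrist_force: [1.0, 0.3, -0.2]
gripper_width: 0.4
[734.97671292  31.79134061 244.79134197] [127.7  26.  244.8] [-1.55296260e-04  9.98563945e-01 -5.35526719e-02 -1.46144297e-03]
```

```bash
python3 -m jog '[[[-1,0,0,-25,0],[-1,0,0,-26,0],[-1,0,0,0,0],[-1,-13,1.5,0,0],[-1,-8.7,1,0.2,0],[-1,-8.7,1,0.2,0],[-1,-8.7,1,0.2,0],[-1,-8.7,1,0.2,0],[-1,-8.7,1,0.2,0],[-1,0,0,0,0]]]'
python3 -m jog '[[[-1,-8.5,1,-1.8,0],[-1,-8.5,1,-1.8,0],[-1,-8.5,1,-1.8,0],[-1,-8.5,1,-1.8,0],[-1,-8,0.9,-3.5,0],[-1,-8,0.9,-3.5,0],[-1,-8,0.9,-3.5,0],[-1,-8,0.9,-3.5,0],[-1,0,0,0,0]]]'
python3 - <<'E'
from h import *
o=sensors.get_obs(); print(o['position'],case(o['position']),o['wrist_force'])
im,d,c=shot('top');P=cloud(c,d).reshape(-1,3)
h=cv2.cvtColor(im,cv2.COLOR_RGB2HSV).reshape(-1,3);e=(P[:,:2]-C)@A.T
m=(h[:,0]>105)&(h[:,0]<130)&(h[:,1]>150)&(abs(e[:,1])<120)&(e[:,0]>-100)&(e[:,0]<150)&(P[:,2]>60)&(P[:,2]<230)
f=np.polyfit(e[m,0],P[m,2],1);print(m.sum(),f,np.arctan(-f[0]))
E
```

```text
time: 47.37
position: [675.8, 37.9, 198.3]
eef_rot: [0.0, 0.999, -0.054, -0.0]
wrist_force: [-0.1, -0.9, 0.2]
gripper_width: 0.1
time: 48.12
position: [608.8, 45.4, 174.7]
eef_rot: [-0.0, 0.999, -0.054, -0.002]
wrist_force: [-0.6, -0.3, -0.0]
gripper_width: 0.5
[608.84592158  45.38545207 174.74342111] [  0.8  25.2 174.7] [-0.62009474 -0.31871364 -0.0043828 ]
758 [ -0.99116263 192.24639309] 0.7809598965026021
```

```bash
python3 - <<'E'
from h import *
im,d,c=shot('wrist','w14.png');P=cloud(c,d);e=np.dstack([(P[:,:,:2]-C)@A.T,P[:,:,2]])
hsv=cv2.cvtColor(im,cv2.COLOR_RGB2HSV)
m=(hsv[:,:,0]>105)&(hsv[:,:,0]<130)&(hsv[:,:,1]>150)&(abs(e[:,:,1])<140)&(e[:,:,2]>25)&(e[:,:,2]<260)&(abs(e[:,:,0])<200)
q=e[m]; print(len(q))
for z in range(30,220,15):
    s=q[abs(q[:,2]-z)<4]; 
    if len(s): print(z,len(s),np.percentile(s[:,0],[2,50,98]).round(1))
E
```

```text
63987
60 1390 [113.9 116.8 119.7]
75 1705 [103.7 106.5 109.4]
90 1994 [93.5 96.3 99.3]
105 2279 [83.3 86.1 89. ]
120 2692 [73.  75.9 78.8]
135 3163 [62.7 65.6 68.6]
150 3759 [52.4 55.4 58.4]
165 9539 [ 1.  11.6 47.9]
180 10509 [22.6 31.5 37.8]
```

```bash
python3 -m jog '[[[-1,-6,0.7,-5.3,0],[-1,-6,0.7,-5.3,0],[-1,-6,0.7,-5.3,0],[-1,-6,0.7,-5.3,0],[-1,-7.1,0.8,-4.1,0],[-1,-7.1,0.8,-4.1,0],[-1,-7.1,0.8,-4.1,0],[-1,-7.1,0.8,-4.1,0],[-1,-7.1,0.8,-4.1,0],[-1,0,0,0,0]]]'
python3 -m jog '[[[-1,-3.9,0.4,-6.2,0],[-1,-3.9,0.4,-6.2,0],[-1,-3.9,0.4,-6.2,0],[-1,-3.9,0.4,-6.2,0],[-1,-3.9,0.4,-6.2,0],[-1,0,0,0,0]]]'
python3 - <<'E'
from h import *
o=sensors.get_obs(); print(o['position'],case(o['position']),o['wrist_force'])
im,d,c=shot('wrist');P=cloud(c,d);e=np.dstack([(P[:,:,:2]-C)@A.T,P[:,:,2]])
hsv=cv2.cvtColor(im,cv2.COLOR_RGB2HSV)
m=(hsv[:,:,0]>105)&(hsv[:,:,0]<130)&(hsv[:,:,1]>150)&(abs(e[:,:,1])<140)&(e[:,:,2]>25)&(e[:,:,2]<260)&(e[:,:,0]>-30)&(e[:,:,0]<90)
q=e[m]; f=np.polyfit(q[:,0],q[:,2],1); print(len(q),f,np.arctan(-f[0]))
E
```

```text
time: 49.05
position: [549.4, 52.2, 133.2]
eef_rot: [-0.0, 0.999, -0.054, -0.001]
wrist_force: [0.6, -0.3, -0.6]
gripper_width: 0.6
time: 49.55
position: [530.5, 54.0, 101.6]
eef_rot: [-0.0, 0.999, -0.054, -0.001]
wrist_force: [-1.3, 0.3, -0.5]
gripper_width: 0.3
[530.53283034  53.96721312 101.55179073] [-78.   24.9 101.6] [-1.28453096  0.31623152 -0.50926516]
71523 [ -0.41743479 110.02400992] 0.39544543425692913
```

```bash
python3 -m jog '[[[-1,-2.6,0.3,-6.8,0],[-1,-2.6,0.3,-6.8,0],[-1,-2.6,0.3,-6.8,0],[-1,-2.6,0.3,-6.8,0],[-1,-2.6,0.3,-6.8,0],[-1,-1,0.1,-6,0],[-1,-1,0.1,-6,0],[-1,-1,0.1,-6,0],[-1,-1,0.1,-6,0],[-1,0,0,0,0]]]'
python3 -m jog '[[[-1,-1,0.1,-6,0],[-1,-1,0.1,-4,0],[-1,0,0,-2,0],[-1,0,0,0,0],[-1,0,0,0,0]]]'
python3 - <<'E'
from h import *
o=sensors.get_obs(); print(o['position'],case(o['position']),o['wrist_force'])
im,d,c=shot('wrist');P=cloud(c,d);e=np.dstack([(P[:,:,:2]-C)@A.T,P[:,:,2]])
hsv=cv2.cvtColor(im,cv2.COLOR_RGB2HSV)
m=(hsv[:,:,0]>105)&(hsv[:,:,0]<130)&(hsv[:,:,1]>150)&(abs(e[:,:,1])<140)&(e[:,:,2]>60)&(e[:,:,2]<160)&(e[:,:,0]>-70)&(e[:,:,0]<90)
q=e[m]; f=np.polyfit(q[:,0],q[:,2],1); print(len(q),f,np.arctan(-f[0]))
E
```

```text
time: 50.43
position: [514.0, 55.8, 44.0]
eef_rot: [-0.0, 0.999, -0.054, -0.001]
wrist_force: [-0.8, -0.2, 0.9]
gripper_width: 0.2
time: 50.85
position: [513.0, 55.9, 33.4]
eef_rot: [0.0, 0.999, -0.054, -0.0]
wrist_force: [-0.0, -0.0, 0.1]
gripper_width: 0.4
[512.99126585  55.93408299  33.40727022] [-95.6  24.9  33.4] [-0.00950989 -0.00904533  0.09446781]
104595 [-6.87590938e-03  7.17254931e+01] 0.0068758010247389695
```

```bash
python3 -m jog '[[[-1,0,0,-1.5,0],[-1,0,0,-1.5,0],[-1,0,0,0,0],[-1,0,0,0,0],[-1,-3,0,15,0],[-1,-20,10,40,0],[-1,-25,30,40,0],[-1,-25,35,30,0],[-1,-20,35,0,0],[-1,-20,35,0,0]]]'
python3 -m jog '[[[-1,0,35,0,0],[-1,0,38,0,0],[-1,0,38,0,0],[-1,0,0,0,0],[-1,0,0,0,0]]]'
python3 - <<'E'
from h import *
im0=cv2.imread('pics/top0.png')
im,d,c=shot('top','t8.png');P=cloud(c,d);e=np.dstack([(P[:,:,:2]-C)@A.T,P[:,:,2]])
hsv=cv2.cvtColor(im,cv2.COLOR_RGB2HSV)
m=(hsv[:,:,0]>105)&(hsv[:,:,0]<130)&(hsv[:,:,1]>150)&(abs(e[:,:,1])<130)&(e[:,:,2]>60)&(abs(e[:,:,0])<75)
q=e[m]; f=np.polyfit(q[:,0],q[:,2],1); print('cover',len(q),f)
k=(cv2.inRange(hsv,(5,170,120),(20,255,255))>0)&(P[:,:,2]>12)&(P[:,:,2]<25)&(abs(P[:,:,0]-410)<80)&(abs(P[:,:,1]+235)<60)
print('handle',k.sum(),P[k].mean(0).round(1),np.percentile(P[k][:,0],[1,99]))
# bystanders: change between first and last depth-coloured image
df=cv2.absdiff(im0,cv2.cvtColor(im,cv2.COLOR_RGB2BGR)).max(2)
for n,x0,y0,x1,y1 in(('pots',135,95,185,150),('sander',350,130,380,155),('glue',255,40,285,100)): print(n,(df[y0:y1,x0:x1]>60).sum())
print(sensors.get_obs()['wrist_force'])
cv2.imwrite('pics/t8c.png',cv2.resize(cv2.cvtColor(im,cv2.COLOR_RGB2BGR)[30:270,100:420],(800,600),interpolation=cv2.INTER_CUBIC))
E
```

```text
time: 51.73
position: [414.0, 186.3, 137.9]
eef_rot: [-0.001, 0.998, -0.055, 0.003]
wrist_force: [0.3, 0.1, 0.1]
gripper_width: 0.6
time: 52.15
position: [412.9, 297.6, 135.4]
eef_rot: [0.0, 0.999, -0.052, -0.0]
wrist_force: [-0.8, -0.3, -0.2]
gripper_width: 0.5
cover 3926 [1.56623508e-03 7.19456356e+01]
handle 108 [ 403.5 -229.9   17.7] [368.56565173 465.00437771]
pots 0
sander 0
glue 0
[-0.02158089 -0.03486667 -0.62777406]
```

View pics/t8c.png

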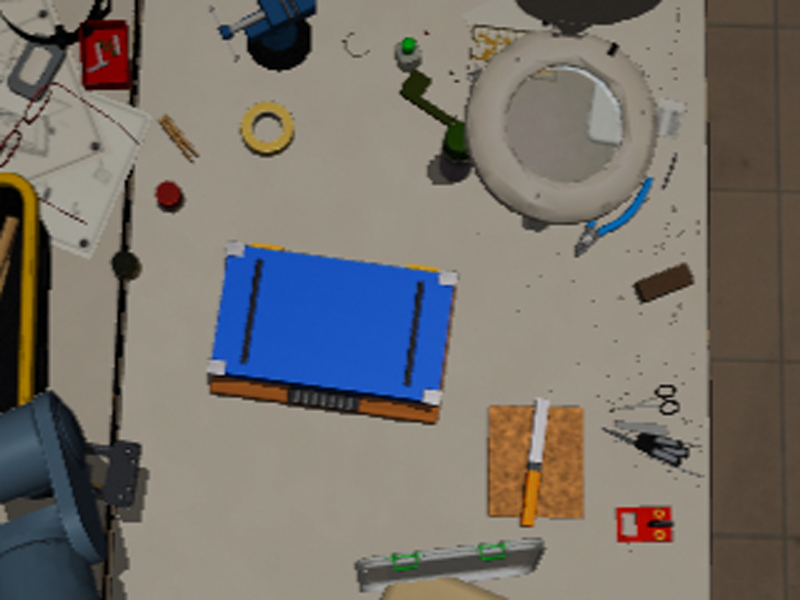

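```bash
python3 -c "
from cell import close_job
print(close_job())"
```

```text
the job is handed in; nothing more can be done
None
```

The job is done and handed in at about 52 s of the 210 s. `close_job` gives no verdict, so the only evidence is my own checks.

**What I did**
- I prised the cover ajar with the knife under the lip, swung it up to its stop at 1.65 rad with the knife, and laid the knife on the cork mat.
- The arm can only turn about the vertical. To tilt each plate about 31°, I pressed its tail on the upright lip so it turned in the grip.
- I hooked red on stud 3, green on stud 2 and yellow on stud 1, pressed each nearly level before letting go, then closed the cover with shut fingers on the lip.

**What the last checks showed**
- **Plates:** before closing, all three were hooked and flat, with tops at about 23.6 mm against the 24 mm expected.
- **Cover:** shut, with its top level at 71.9 mm and slope about 0.002 rad.
- **Knife:** flat on the mat, handle centre about 11 mm high.
- **Bystanders:** the red and ochre pots, the glue bottle and the sanding block look unmoved in the before and after top pictures. The arm is clear of everything.

**What disagreed:** after release the yellow plate was shifted about 11 mm towards green and turned about 9°. I think this was the announced knock. It stayed hooked and flat, with its eye about 11 mm from the stud axis against the 21 mm limit, so I left it. I could not see the plates again once the cover was shut.

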